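# Swap the swatch plate in the nail studio's sprung clamp stand

## Robot

A 6-joint arm with a two-finger parallel gripper is mounted at the origin on the work surface. World frame = base frame: x ahead of the robot, y to its left, z up, the work surface at z = 0. Lengths are in m, angles in rad, forces in N, time in s.
With the tool pointing down it reaches from about 0.35 to 0.725 m from the base axis. Payload 6 kg.
Tool frame: the origin (TCP) lies on the centre line of the jaws, within the pads' length; the fingertips stand 11 mm ahead of it and the grasp point (between the pads) lies 8 mm behind it (env.tips_ahead is the distance from the TCP to the fingertips, in m); y points along the fingers, z is the direction in which the jaws open and shut, and the axes are right-handed (so a half turn about y gives the same grasp; the last joint's range is limited). The gripper opens to 85 mm and grips with 20 to 120 N. Pads are 22 mm wide; open, the fingers measure 114 mm over their backs; the gripper's body (76 mm by 85 mm) begins 54 mm behind the grasp point. The pads swing forward as they close: fully open they stand 13 mm farther back than shut.
Start: joints at [1.464, 0.04, 0.085, 0, -1.615, -0.334], TCP at [0.256, 0.543, 0.222] pointing down, gripper open.
Joint ranges: [-2.56, 2.56], [-1.29, 2.01], [-1.08, 1.49], [-3.29, 1.98], [-2.81, -0.18], [-2.99, 2.99]. Speed limits (rad/s): [2.57, 2.57, 3.01, 3.14, 3.14, 3.14].

## Interface

Orientations are given as a unit quaternion [w, x, y, z].
In Python, from rig import env gives the robot as it stands. The module is installed in compiled form; this text tells all that it offers.
- The arm moves only by the shell command python3 -m handwheel 'ROWS'. ROWS is JSON, a list of rows, each a list of 7 numbers: the shift along the tool's x, y, z in m, then the turn, a rotation vector about the tool's x, y, z in rad, then the closure in counts, from 0 (fully open) to 255 (shut). In form: [[x, y, z, rx, ry, rz, claw], ...]. A call has 1 to 10 rows; each row shifts and turns the pose as measured when the row begins, along the tool's axes as they then stand; what a row does not reach is not made up. A row lasts 1/12 s, in which the tool goes at most 41.7 mm and 7.16 degrees, less where a joint would pass 70% of its speed; a pose out of reach is approached as far as the arm can. A call is refused whole if a number of a shift passes 0.0417 or a number of a turn 0.125, either way. A call with a gripper value outside its range is refused whole. The fingers move at their own pace and stop on an object; the grip force is fixed at half the most. Time passes only in rows, so rows that do not move let the fingers close. It gives the time, the measured TCP pose, the force and the opening at its end, in the units of the state.
- env.read_state(): the state, without advancing time (a new reading comes with each control period).
- env.read_camera(name): name is "scene" or "top" or "wrist"; returns a dict with "pixels" (480x640x3 uint8, red, green, blue), "depth" (480x640 float32, m along the optical axis (not along the pixel's ray), 0 where there is no reading), "mtx" (3x3 intrinsics, pixels), "rvec" (rotation vector, rad) and "tvec" (3), from world to camera coordinates, as OpenCV has them. Camera axes: x right, y down, z forward; pixel columns grow to the right and rows downward; lengths in m; the calibration is good to about 2 mm. The wrist camera is an equidistant fisheye: a pixel r from the principal point sees the ray r / f radians off the axis. A picture is of the moment at which its call begins.
- env.close_job(): hands the job in, once; it reports no verdict.
The state is a dict: "time_s": time; "qpos": joint angles; "dq": joint speeds; "joint_torque": joint torques, N m; "eef_pos": TCP position; "orientation": TCP orientation; "force": force on the tool from outside, world axes, zero at the start; "torque": the same for the moment, N m; "opening": opening from 0.0 (shut) to 1.0 (fully open).
Only numpy, scipy, OpenCV 4.12 (cv2) and the standard library are available. Lean on these libraries where they do the work, as an engineer would, in place of code of your own. Each camera call takes 0.05 s, during which the arm holds its last target.

## Task

The painted colour-sample plate in the clamping stand is finished and still wet: lift the sprung clamp arm by its yellow bar past its hold-open point so it stays open by itself, then lay the painted plate flat inside the steel drying tray. Then lay the blank plate flat on the stand between the low rails, with its blue grip at the end away from the clamp hinge, and bring the clamp arm back down so it holds the blank plate. Set both plates down instead of dropping them, keep the painted plate level within about 30 degrees, do not push the other things about, and let go of everything at the end.

Things in the scene. Friction and masses are not known exactly. Their poses are not given: they have to be found in the camera images.
- stand: Fixed clamping stand: aluminium bed 200 x 150 x 20 mm (x, y, z), grey hinge blocks to z = 48 mm at its +x end (x 90 to 130, |y| 66 to 80 mm), and a spring strut with its post (to z = 50 mm) along the +y side, x 30 to 110, y 75 to 112 mm. Origin: centre of its underside, on the table; x points from the open end to the hinge, z up.
- bed (a point): Centre of the bed's top face, 20 mm above the table; axes as the stand's. Low grey rails 5 mm high stand round it: inner faces at y = +-50 mm and x = +-80 mm, so a plate (150 x 90 mm) has 5 mm play all round. A plate is seated when its own origin lies here and its axes are parallel to these.
- clamp_hinge (a point): Point on the clamp's hinge axis, at (110, 0, 40) mm in the stand's frame; the axis runs along the stand's y.
- clamp_handle (a point): Middle of the clamp arm's yellow bar: round, 16 mm diameter, 110 mm long along the stand's y, free underneath and before and behind; a steel arm at each end (|y| = 64 mm). In the stand's frame at (20, 0, 85) mm when closed on a plate, (153, 0, 131) mm fully open, always 101 mm from the hinge axis: it rises and swings over towards +x. Moving it takes up to 8 N.
- clamp (a joint): Angle of the clamp arm (rad), growing as it is lifted. 0: closed, its black press bar (14 mm diameter, at x = 60 mm of the stand) pressing on an 8 mm plate with about 12 N; -0.15: shut with no plate; 1.55: fully open (stop). A spring pulls it shut below 0.8 and open above: let go beyond 0.95 it swings to 1.55 and stays; below 0.65 it snaps shut.
- painted: Painted sample plate, at the start clamped on the stand: black, 150 x 90 x 8 mm (x, y, z), about 0.16 kg, with five sample strips in red, pink, wine, peach and blue, and a red upright grip. Origin: centre of its underside, z up; it starts with its grip at the end away from the hinge.
- painted_grip (a point): Point to hold in the middle of the red grip of the painted plate, at (-30, 0, 34) mm in its frame. The grip is an upright block 14 mm (x) x 60 mm (y), from the plate's top (z = 8 mm) up to z = 48 mm.
- blank: Blank sample plate, at the start lying on the table: the same plate with five white, unpainted strips and a blue grip. Origin: centre of its underside, z up; its x points from its grip end to its strip end, the way it must lie on the stand (strips towards the hinge).
- blank_grip (a point): Point to hold in the middle of the blue grip of the blank plate, at (-30, 0, 34) mm in its frame; same shape as the red one.
- tray: Fixed open steel drying tray, 200 x 140 x 18 mm outside (x, y, z), walls 5 mm, inner floor 5 mm above the table, inside 190 x 130 mm. Origin: centre of its underside. The plate fits with its 150 mm side along the tray's x, either way round.
- polish_a: Bystander: red polish bottle with black cap, 28 mm square, 85 mm tall; origin at the centre of its underside.
- polish_b: Bystander: mauve polish bottle with black cap, 28 mm square, 85 mm tall; origin at the centre of its underside.
- buffer: Bystander: pink nail buffer block, 95 x 28 x 28 mm; origin at the centre of its underside.
- nail_file: Bystander: flat grey nail file, 170 x 24 x 7 mm, lying along its x; origin at the centre of its underside.
- cotton_jar: Bystander: glass jar with white lid, 72 mm diameter, 85 mm tall; origin at the centre of its underside.
- lotion: Bystander: white bottle, 54 mm diameter, 150 mm tall; origin at the centre of its underside.
Not all that is in view belongs to the job. What is shaped like the painted but orange is not meant.

How it is judged:
By the outcome, as a careful person would: the job done as asked, in the order asked, and still so for the second after the job is handed in, with the robot touching nothing.
It also fails if it takes over 72 s, if anything falls off the work surface, if the arm or the gripper's body presses on something with over 40 N, if the wrist force passes 120 N, or if a joint passes its speed limit or range.

## Working session

There is one attempt and no reset: what is moved stays moved. The work goes in short steps, Python scripts to look and compute and a shell command to move; the robot and the scene stay as the last step left them, time stands still between calls to the robot, and variables do not carry over. Pictures are saved under pics/ and viewed, and the job is handed in when it is done.

```bash
mkdir -p pics; ls; python3 - <<'E'
from rig import env
import cv2, numpy as np
s=env.read_state(); print({k:np.round(v,3).tolist() for k,v in s.items()})
print(env.tips_ahead)
for n in ("scene","top"):
    c=env.read_camera(n); cv2.imwrite(f"pics/{n}0.png",c["pixels"][:,:,::-1]); np.savez(f"{n}0.npz",**c); print(n,c["mtx"].tolist(),c["rvec"],c["tvec"])
E
```

```text
pics
{'time_s': 0.0, 'qpos': [1.464, 0.041, 0.084, -0.001, -1.616, -0.334], 'dq': [0.001, 0.0, -0.001, 0.0, 0.0, 0.0], 'joint_torque': [-0.0, -36.82, 34.741, 6.932, -0.005, 0.0], 'eef_pos': [0.256, 0.542, 0.221], 'orientation': [0.155, -0.154, -0.689, 0.691], 'force': [0.14, 0.146, -0.046], 'torque': [0.024, -0.012, 0.009], 'opening': 1.0}
0.011
scene [[451.0242597428621, 0.0, 315.805555340279], [0.0, 451.0242597428621, 238.3870719071666], [0.0, 0.0, 1.0]] [ 1.31190804  1.94232576 -1.06209037] [ 0.14253688 -0.20200262  1.46417887]
top [[555.8496506665065, 0.0, 321.0937258073209], [0.0, 555.8496506665065, 229.73398378129818], [0.0, 0.0, 1.0]] [ 2.14710084 -2.11856457  0.20177418] [0.02134629 0.53301047 1.40496287]
```

View pics/top0.png

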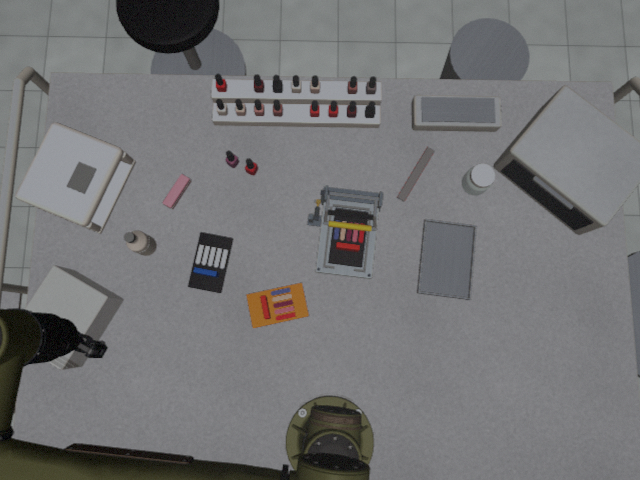

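View pics/scene0.png

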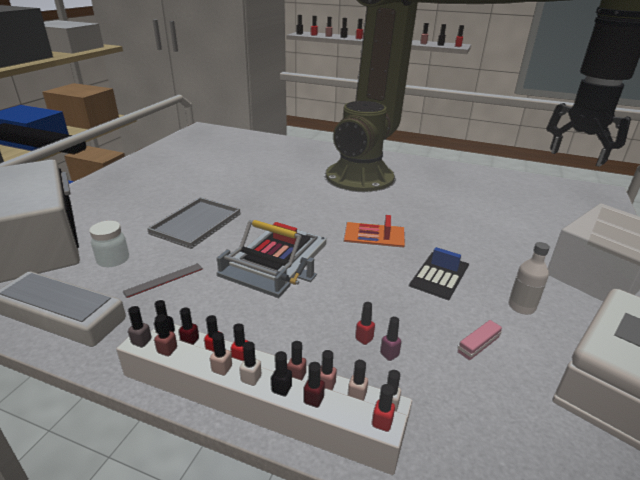

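The top view shows the stand at about (347,235) holding a black plate with a red grip. The blank (blue grip) is at (210,263), the tray at (447,259), and the orange decoy at (278,306). I'll enlarge those next.

```bash
cat > h.py <<'E'
import cv2, numpy as np
from scipy.spatial.transform import Rotation as R
def load(n): return dict(np.load(n))
def Rt(c): return cv2.Rodrigues(c["rvec"])[0], np.asarray(c["tvec"]).reshape(3)
def ray_z(c,u,v,z):  # world point at height z
    K=c["mtx"];Rm,t=Rt(c); d=Rm.T@np.array([(u-K[0,2])/K[0,0],(v-K[1,2])/K[1,1],1]); o=-Rm.T@t
    return o+d*(z-o[2])/d[2]
def dep(c,u,v):
    K=c["mtx"];Rm,t=Rt(c); Z=np.median(c["depth"][int(v)-1:int(v)+2,int(u)-1:int(u)+2])
    return Rm.T@(np.array([(u-K[0,2])/K[0,0],(v-K[1,2])/K[1,1],1])*Z-t)
def proj(c,P):
    return cv2.projectPoints(np.asarray(P,float).reshape(-1,3),c["rvec"],np.asarray(c["tvec"]),c["mtx"],None)[0].reshape(-1,2)
def crop(c,x0,y0,w,h,s,name):
    im=c["pixels"][y0:y0+h,x0:x0+w,::-1]; cv2.imwrite(name,cv2.resize(im,None,fx=s,fy=s,interpolation=cv2.INTER_CUBIC))
E
python3 - <<'E'
from h import *
c=load("top0.npz")
crop(c,300,175,100,110,5,"pics/c_stand.png")
crop(c,180,220,140,115,5,"pics/c_blank.png")
crop(c,405,210,80,100,5,"pics/c_tray.png")
E
```

```text
(no output)
```

View pics/c_stand.png

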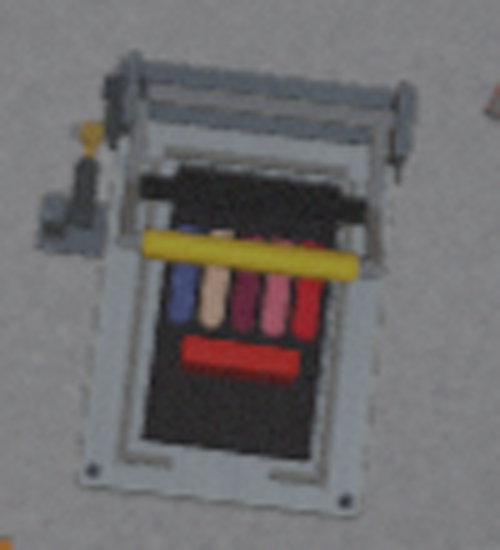

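View pics/c_blank.png

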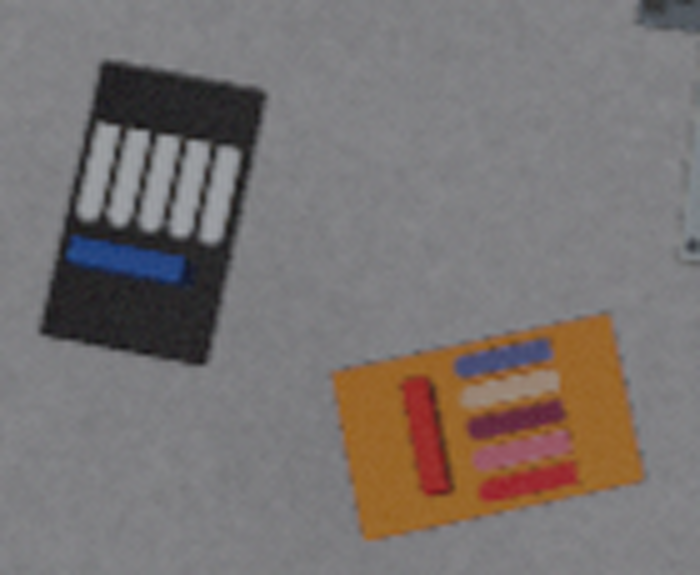

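View pics/c_tray.png

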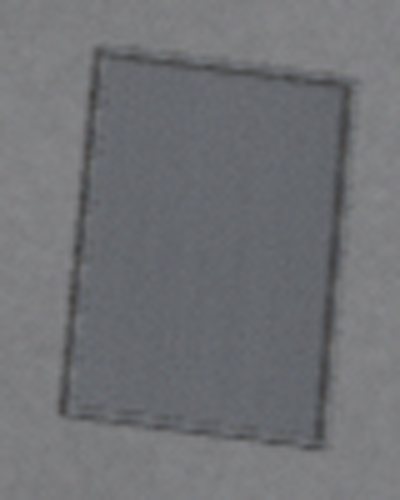

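The crops show three candidates. The black plate with coloured strips and a red grip, at full-image (347,246) in the stand, is the painted plate. The black plate with white strips and a blue grip at (205,271) is the blank. The orange one at (278,306) is the decoy. Next I'll fit poses from the corners.

```bash
cat > fit.py <<'E'
from h import *
from scipy.optimize import least_squares
c=load("top0.npz")
def full(pts,x0,y0,s=5): return np.array([[x0+(a+.5)/s-.5,y0+(b+.5)/s-.5] for a,b in pts])
def fit(obj,px,g):
    obj=np.array(obj,float)
    def w(p): 
        cs,sn=np.cos(p[2]),np.sin(p[2]); return np.c_[p[0]+cs*obj[:,0]-sn*obj[:,1],p[1]+sn*obj[:,0]+cs*obj[:,1],obj[:,2]]
    r=least_squares(lambda p:(proj(c,w(p))-px).ravel(),g)
    return r.x, np.abs(r.fun).max(), r.fun.reshape(-1,2)
if __name__=="__main__":
    np.set_printoptions(precision=4,suppress=True)
    b=full([(103,62),(265,92),(207,364),(41,333)],180,220)
    o=[(.075,.045,.008),(.075,-.045,.008),(-.075,-.045,.008),(-.075,.045,.008)]
    print("blank",*fit(o,b,[.5,.2,0]))
    t=full([(97,47),(350,78),(322,447),(62,414)],405,210)
    o=[(.1,.07,.018),(.1,-.07,.018),(-.1,-.07,.018),(-.1,.07,.018)]
    print("tray",*fit(o,t,[.5,-.2,0]))
    s=full([(78,487),(357,517),(145,243),(357,265)],300,175)
    o=[(-.1,.075,.02),(-.1,-.075,.02),(.02,.055,.085),(.02,-.055,.085)]
    print("stand",*fit(o,s,[.5,0,0]))
    p=full([(143,440),(307,460),(183,352),(298,363)],300,175)
    o=[(-.075,.045,.028),(-.075,-.045,.028),(-.03,.03,.068),(-.03,-.03,.068)]
    print("painted",*fit(o,p,[.5,0,0]))
    for u,v in [(347,246),(350,226),(205,271),(447,260),(330,270)]: print(u,v,dep(c,u,v))
E
python3 fit.py
```

```text
blank [ 0.4489  0.3204 -0.1695] 0.5528851294646984 [[-0.1679 -0.5529]
 [ 0.387  -0.4912]
 [ 0.0609  0.5221]
 [-0.2752  0.4797]]
tray [ 0.4655 -0.3041 -0.112 ] 0.6931343040624824 [[-0.6441 -0.5533]
 [ 0.6931 -0.2835]
 [ 0.5749  0.4397]
 [-0.6214  0.3363]]
stand [ 0.5178 -0.0416 -0.1002] 0.7172015456875442 [[-0.2552 -0.4466]
 [ 0.7172  0.0208]
 [-0.47   -0.0228]
 [ 0.0213  0.4303]]
painted [ 0.518  -0.0429 -0.1076] 0.8095852341955379 [[-0.506   0.2505]
 [ 0.8096  0.3875]
 [-0.2713 -0.6236]
 [-0.0254 -0.0128]]
347 246 [ 0.4879 -0.0384  0.0661]
350 226 [ 0.5351 -0.0442  0.0933]
205 271 [0.4207 0.3262 0.0454]
447 260 [ 0.4631 -0.3095  0.0044]
330 270 [0.4305 0.0034 0.0187]
```

```bash
cat > plan.py <<'E'
import sys, numpy as np
from scipy.spatial.transform import Rotation as R
from rig import env
STAND=np.array([.518,-.042,-.102]); TRAY=np.array([.4655,-.304,-.112]); BLANK=np.array([.449,.3204,-.1695])
def loc(F,x,y,z): c,s=np.cos(F[2]),np.sin(F[2]); return np.array([F[0]+c*x-s*y,F[1]+s*x+c*y,z])
def goto(P,yaw,grasp=True):
    """P: wanted grasp point (world); yaw: heading of tool z in plane. prints shift in tool axes & turn"""
    s=env.read_state(); q=s["orientation"]; Rc=R.from_quat([q[1],q[2],q[3],q[0]])
    best=None
    for k in (0,np.pi):
        z=np.array([np.cos(yaw+k),np.sin(yaw+k),0]); y=np.array([0,0,-1.]); x=np.cross(y,z)
        Rt=R.from_matrix(np.c_[x,y,z]); rv=(Rc.inv()*Rt).as_rotvec()
        if best is None or np.linalg.norm(rv)<np.linalg.norm(best[1]): best=(Rt,rv)
    Rt,rv=best
    tcp=np.asarray(P)+ (np.array([0,0,-.008]) if grasp else 0)
    d=tcp-s["eef_pos"]
    np.set_printoptions(precision=4,suppress=True)
    print("tcp",s["eef_pos"],"target",tcp,"t",round(s["time_s"],2),"open",round(s["opening"],3),"F",np.round(s["force"],1),"q",np.round(s["qpos"],2))
    print("turn",rv,"shift now",Rc.inv().apply(d),"shift after turn",Rt.inv().apply(d))
    print("tool axes x,y,z:\n",Rc.as_matrix().T)
E
python3 - <<'E'
from plan import *
goto(loc(STAND,.02,0,.2),STAND[2])
E
```

```text
tcp [0.2558 0.5424 0.221 ] target [ 0.5379 -0.044   0.192 ] t 0.1 open 0.999 F [-0.1 -0.2  0.7] q [ 1.46  0.04  0.08 -0.   -1.62 -0.33]
turn [-0.0013  1.232  -0.001 ] shift now [-0.5053  0.0297  0.41  ] shift after turn [-0.5547  0.029  -0.3403]
tool axes x,y,z:
 [[-0.9044  0.4266 -0.0001]
 [-0.0005 -0.0014 -1.    ]
 [-0.4266 -0.9044  0.0015]]
```

```bash
python3 -m handwheel '[[0,0,0,0,0.123,0,110],[0,0,0,0,0.123,0,110],[0,0,0,0,0.123,0,110],[0,0,0,0,0.123,0,110],[0,0,0,0,0.123,0,110],[0,0,0,0,0.123,0,110],[0,0,0,0,0.123,0,110],[0,0,0,0,0.123,0,110],[0,0,0,0,0.123,0,110],[0,0,0,0,0.123,0,110]]'
python3 - <<'E'
from plan import *
goto(loc(STAND,.02,0,.2),STAND[2])
E
```

```text
time_s: 0.93
eef_pos: [0.2545, 0.5407, 0.2147]
orientation: [-0.528, 0.531, 0.465, -0.473]
force: [0.6, -0.3, -0.6]
opening: 0.568
tcp [0.2545 0.5407 0.2147] target [ 0.5379 -0.044   0.192 ] t 0.93 open 0.568 F [ 0.6 -0.3 -0.6] q [ 1.46  0.04  0.08 -0.   -1.62 -1.59]
turn [-0.0032 -0.0194 -0.0114] shift now [-0.5458  0.0279 -0.3522] shift after turn [-0.5528  0.0227 -0.3414]
tool axes x,y,z:
 [[ 0.1211  0.9926 -0.0115]
 [-0.0045 -0.011  -0.9999]
 [-0.9926  0.1211  0.0031]]
```

```bash
python3 -m handwheel '[[-0.0345,0,-0.0215,0,0,0,110],[-0.0345,0,-0.0215,0,0,0,110],[-0.0345,0,-0.0215,0,0,0,110],[-0.0345,0,-0.0215,0,0,0,110],[-0.0345,0,-0.0215,0,0,0,110],[-0.0345,0,-0.0215,0,0,0,110],[-0.0345,0,-0.0215,0,0,0,110],[-0.0345,0,-0.0215,0,0,0,110],[-0.0345,0,-0.0215,0,0,0,110],[-0.0345,0,-0.0215,0,0,0,110]]'
python3 - <<'E'
from plan import *
goto(loc(STAND,.02,0,.2),STAND[2])
E
```

```text
time_s: 1.77
eef_pos: [0.4224, 0.1635, 0.2114]
orientation: [-0.525, 0.532, 0.462, -0.478]
force: [1.2, -0.2, 1.2]
opening: 0.569
tcp [0.4224 0.1635 0.2114] target [ 0.5379 -0.044   0.192 ] t 1.77 open 0.569 F [ 1.2 -0.2  1.2] q [ 0.82 -0.34 -0.28  0.01 -1.66 -0.94]
turn [-0.0077 -0.016  -0.0231] shift now [-0.1921  0.0228 -0.1393] shift after turn [-0.1947  0.0194 -0.136 ]
tool axes x,y,z:
 [[ 0.1176  0.9928 -0.0231]
 [-0.0102 -0.0221 -0.9997]
 [-0.993   0.1178  0.0075]]
```

```bash
python3 -m handwheel '[[-0.0335,0.003,-0.0235,-0.001,-0.003,-0.004,110],[-0.0335,0.003,-0.0235,-0.001,-0.003,-0.004,110],[-0.0335,0.003,-0.0235,-0.001,-0.003,-0.004,110],[-0.0335,0.003,-0.0235,-0.001,-0.003,-0.004,110],[-0.0335,0.003,-0.0235,-0.001,-0.003,-0.004,110],[-0.0235,0.003,-0.016,-0.001,-0.003,-0.004,110],[0,0,0,0,0,0,110]]'
python3 - <<'E'
from plan import *
goto(loc(STAND,.02,0,.085),STAND[2])
from h import *
for n in ("scene","wrist"):
    c=env.read_camera(n); cv2.imwrite(f"pics/{n}1.png",c["pixels"][:,:,::-1])
E
```

```text
time_s: 2.35
eef_pos: [0.5341, -0.0528, 0.1932]
orientation: [0.527, -0.524, -0.474, 0.473]
force: [-0.6, 0.3, -0.6]
opening: 0.567
tcp [ 0.5341 -0.0528  0.1932] target [ 0.5379 -0.044   0.077 ] t 2.35 open 0.567 F [-0.6  0.3 -0.6] q [ 0.27 -0.13 -0.13 -0.   -1.57 -0.38]
turn [-0.0021 -0.0014  0.0035] shift now [ 0.0087  0.1162 -0.0031] shift after turn [ 0.0091  0.1162 -0.0029]
tool axes x,y,z:
 [[ 0.1032  0.9947  0.0035]
 [-0.0018  0.0037 -1.    ]
 [-0.9947  0.1032  0.0021]]
```

View pics/scene1.png

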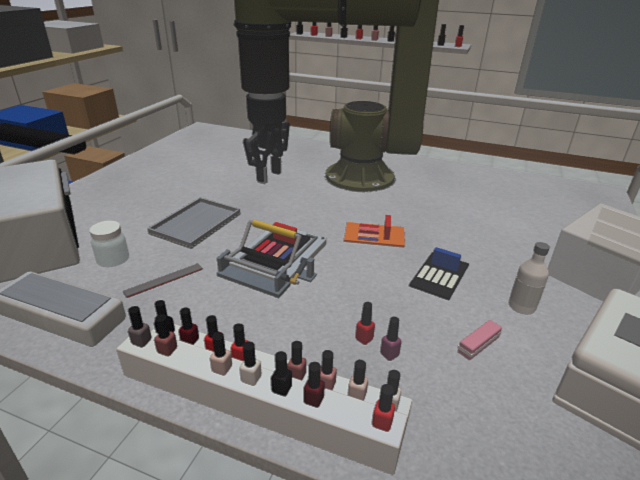

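View pics/wrist1.png

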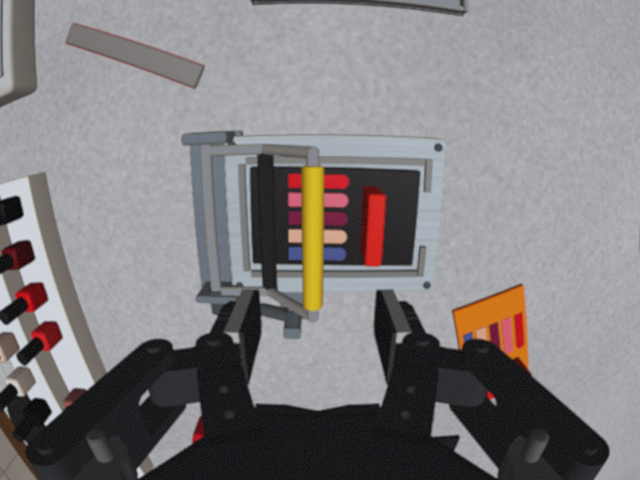

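```bash
python3 -m handwheel '[[0.008,0.025,-0.003,0,0,0,140],[0.001,0.03,0,0,0,0,140],[0,0.03,0,0,0,0,140],[0,0.02,0,0,0,0,140],[0,0,0,0,0,0,140]]'
python3 - <<'E'
from plan import *
goto(loc(STAND,.02,0,.087),STAND[2])
from h import *
for n in ("wrist",):
    c=env.read_camera(n); cv2.imwrite(f"pics/{n}2.png",c["pixels"][:,:,::-1])
E
```

```text
time_s: 2.87
eef_pos: [0.5376, -0.036, 0.0881]
orientation: [0.524, -0.523, -0.478, 0.472]
force: [-0.8, 0.3, -0.6]
opening: 0.452
tcp [ 0.5376 -0.036   0.0881] target [ 0.5379 -0.044   0.079 ] t 2.87 open 0.452 F [-0.8  0.3 -0.6] q [ 0.3  -0.1  -0.3  -0.   -1.37 -0.4 ]
turn [0.0045 0.0042 0.0071] shift now [-0.0081  0.009  -0.0011] shift after turn [-0.008   0.0091 -0.0012]
tool axes x,y,z:
 [[ 0.0976  0.9952  0.0071]
 [ 0.0052  0.0066 -1.    ]
 [-0.9952  0.0977 -0.0045]]
```

View pics/wrist2.png

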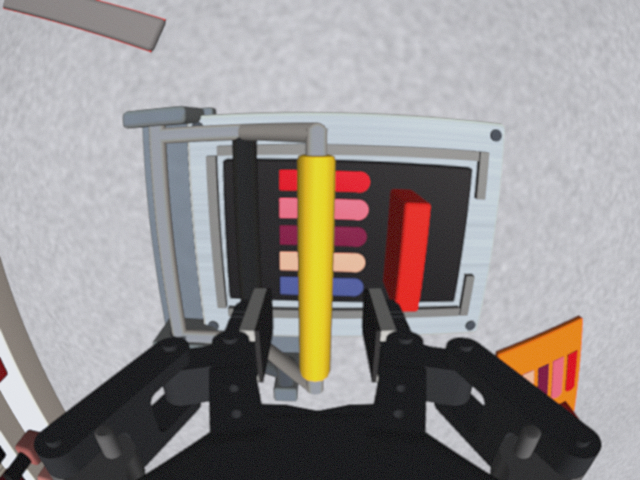

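The bar (column 317) is centred between the pads and the grip is clear of the finger. Next: the last 9 mm down, then close.

```bash
python3 -m handwheel '[[-0.007,0.006,-0.001,0.003,0,0.004,140],[0,0.003,0,0,0,0,140],[0,0,0,0,0,0,140],[0,0,0,0,0,0,255],[0,0,0,0,0,0,255],[0,0,0,0,0,0,255],[0,0,0,0,0,0,255],[0,0,0,0,0,0,255]]'
python3 - <<'E'
from plan import *
goto(loc(STAND,.02,0,.087),STAND[2])
E
```

```text
time_s: 3.58
eef_pos: [0.5427, -0.0418, 0.0899]
orientation: [-0.52, 0.526, 0.481, -0.471]
force: [-0.4, -0.1, 0.9]
opening: -0.001
tcp [ 0.5427 -0.0418  0.0899] target [ 0.5379 -0.044   0.079 ] t 3.58 open -0.001 F [-0.4 -0.1  0.9] q [ 0.29 -0.1  -0.29  0.   -1.36 -0.39]
turn [0.0159 0.0077 0.0047] shift now [-0.0028  0.0108  0.0048] shift after turn [-0.0028  0.0109  0.0046]
tool axes x,y,z:
 [[ 0.0941  0.9956  0.0046]
 [ 0.0163  0.0031 -0.9999]
 [-0.9954  0.0942 -0.016 ]]
```

```bash
python3 - <<'E'
from plan import *
from h import *
for n in ("wrist","scene","top"):
    c=env.read_camera(n); cv2.imwrite(f"pics/{n}3.png",c["pixels"][:,:,::-1]); 
    if n=="scene": crop(c,180,90,200,220,3,"pics/scene3c.png")
    if n=="top": crop(c,300,175,100,110,5,"pics/top3c.png")
goto(loc(STAND,.02,0,.087),STAND[2])
E
```

```text
tcp [ 0.5425 -0.0417  0.0896] target [ 0.5379 -0.044   0.079 ] t 3.73 open -0.002 F [-1.4  0.2 -0.4] q [ 0.29 -0.1  -0.29  0.   -1.36 -0.39]
turn [0.0154 0.0078 0.0046] shift now [-0.0028  0.0105  0.0046] shift after turn [-0.0028  0.0106  0.0044]
tool axes x,y,z:
 [[ 0.094   0.9956  0.0045]
 [ 0.0158  0.0031 -0.9999]
 [-0.9954  0.0941 -0.0155]]
```

View pics/wrist3.png

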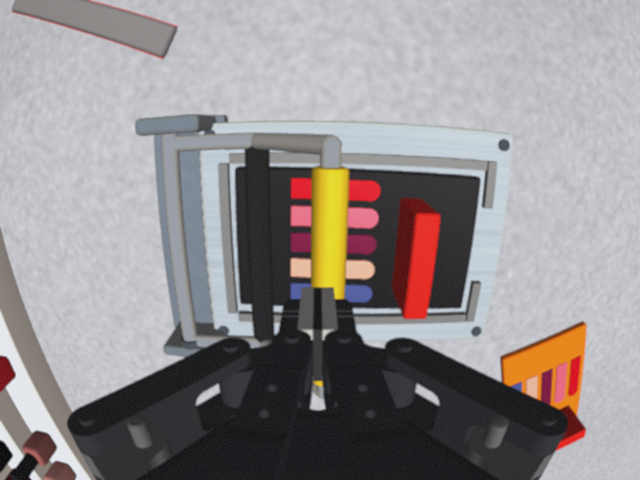

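View pics/scene3c.png

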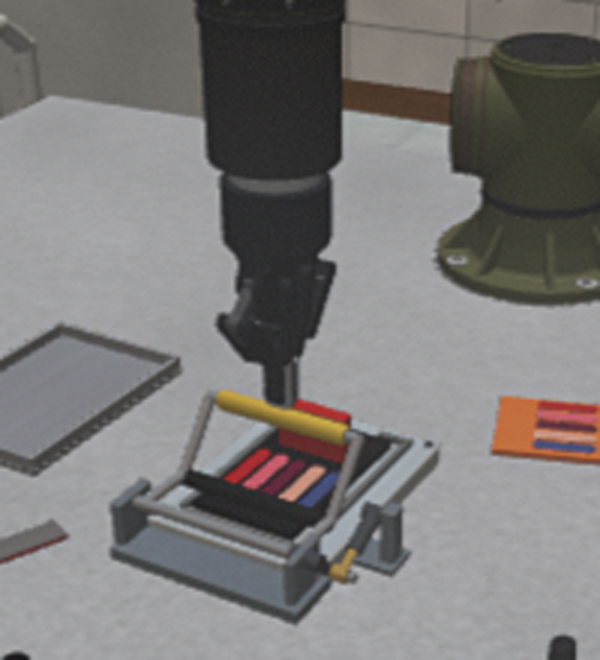

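```bash
python3 - <<'E'
from h import *
im=cv2.imread("pics/scene3.png"); cv2.imwrite("pics/s3z.png",cv2.resize(im[170:300,210:340],None,fx=4.5,fy=4.5,interpolation=cv2.INTER_CUBIC))
im=cv2.imread("pics/wrist3.png"); cv2.imwrite("pics/w3z.png",cv2.resize(im[230:430,240:400],None,fx=3,fy=3,interpolation=cv2.INTER_CUBIC))
E
```

```text
(no output)
```

View pics/s3z.png

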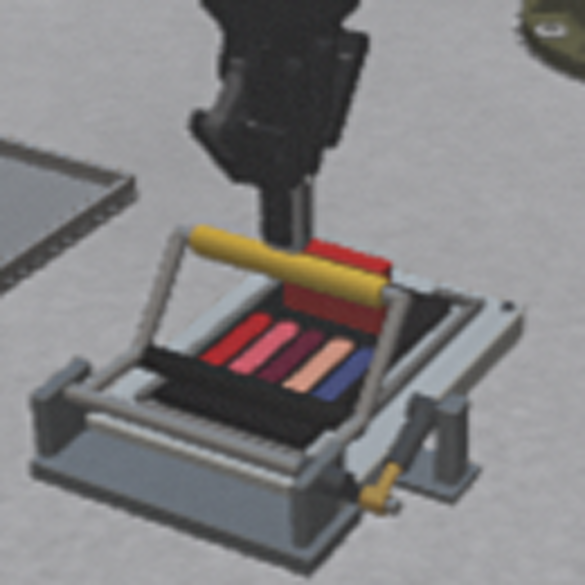

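View pics/w3z.png

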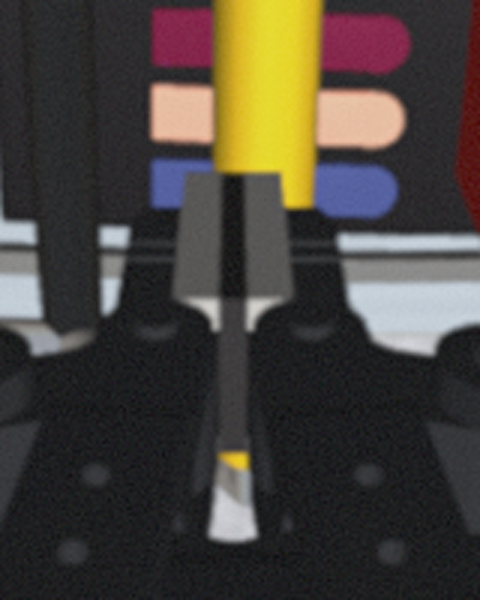

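```bash
python3 - <<'E'
from h import *
from rig import env
c=env.read_camera("scene"); s=env.read_state(); p=s["eef_pos"]
print(p, s["force"],s["joint_torque"])
q=s["orientation"]; Rc=R.from_quat([q[1],q[2],q[3],q[0]])
pts=[p,p+Rc.apply([0,.011,0]),p+Rc.apply([0,.011,.0]) ,[.538,-.044,.085],[.538,-.044,.093]]
uv=proj(c,pts); print(uv)
print("crop px",(uv-[210,170])*4.5)
# depth of finger surfaces
for u,v in [(270,220),(272,216),(276,218),(270,224)]: print(u,v,dep(c,u,v))
for u,v in [(290,231),(260,223),(285,229)]: print("bar",dep(c,u,v))
E
```

```text
[ 0.54250697 -0.04174522  0.08946074] [-0.2073205   0.23468023 -0.06473614] [-3.98431497e-03 -2.92413908e+01  3.42667294e+01  6.83485910e+00
  4.47874563e-02 -2.41731495e-04]
[[274.22259904 228.2909757 ]
 [274.35189731 232.57985405]
 [274.35189731 232.57985405]
 [274.25278907 228.86128998]
 [274.14375499 225.76255875]]
crop px [[289.00169567 262.30939065]
 [289.58353792 281.60934323]
 [289.58353792 281.60934323]
 [289.13755082 264.8758049 ]
 [288.64689747 250.93151435]]
270 220 [ 0.55565288 -0.04456826  0.11679641]
272 216 [ 0.55491055 -0.03975595  0.12735484]
276 218 [ 0.54933484 -0.03313807  0.12101898]
270 224 [ 0.55380759 -0.04591997  0.10551551]
bar [ 0.5437855  -0.00292151  0.09232791]
bar [ 0.53849898 -0.0788776   0.0924164 ]
bar [ 0.54047749 -0.0164199   0.0924417 ]
```

```bash
python3 - <<'E'
from h import *
c=load("scene0.npz")
p=np.array([.256,.5425,.2215]); z=np.array([-.4266,-.9044,0])
for s in (-1,1):
    for e in (0,.0425,.057): print(s,e,proj(c,[p+s*e*z, p+s*e*z-[0,0,.011]]).round(1).tolist())
crop(c,540,90,100,90,6,"pics/s0z.png")
E
```

```text
-1 0 [[572.6, 168.1], [571.0, 172.8]]
-1 0.0425 [[593.4, 174.1], [591.6, 178.9]]
-1 0.057 [[600.7, 176.2], [598.9, 181.0]]
1 0 [[572.6, 168.1], [571.0, 172.8]]
1 0.0425 [[552.9, 162.4], [551.5, 167.0]]
1 0.057 [[546.5, 160.5], [545.1, 165.1]]
```

View pics/s0z.png

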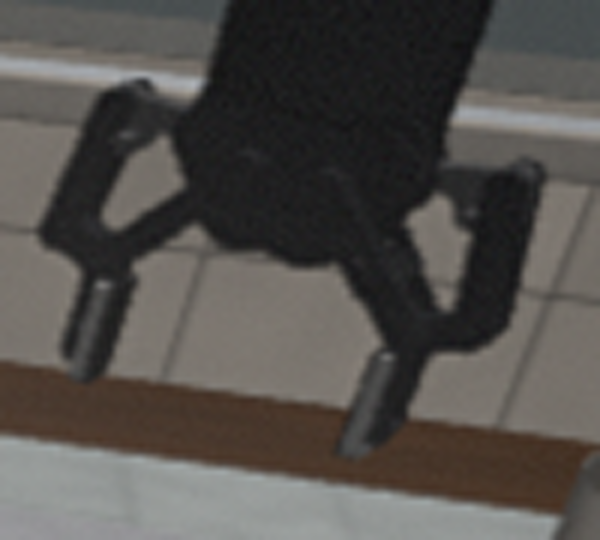

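```bash
python3 - <<'E'
from h import *
c=load("scene0.npz")
for x in (.5425,.555):
  for z in (.0785,.09,.095,.1): print(x,z,proj(c,[[x,-.043,z]]).round(1))
d=dict(c); 
from rig import env
c=env.read_camera("scene")
# lowest finger depth points: list world coords of px in column 268..280
for v in range(218,230):
    print(v,[np.round(dep(c,u,v),3).tolist() for u in (270,273,276)], c["pixels"][v,273])
E
```

```text
0.5425 0.0785 [[273.9 232.4]]
0.5425 0.09 [[273.7 228. ]]
0.5425 0.095 [[273.6 226. ]]
0.5425 0.1 [[273.6 224.1]]
0.555 0.0785 [[271.4 235.1]]
0.555 0.09 [[271.2 230.6]]
0.555 0.095 [[271.1 228.7]]
0.555 0.1 [[271.1 226.7]]
218 [[0.557, -0.044, 0.123], [0.556, -0.037, 0.123], [0.549, -0.033, 0.121]] [43 41 41]
219 [[0.557, -0.044, 0.12], [0.556, -0.037, 0.121], [0.55, -0.033, 0.119]] [44 45 44]
220 [[0.555, -0.045, 0.116], [0.555, -0.038, 0.118], [0.55, -0.033, 0.116]] [45 45 46]
221 [[0.555, -0.045, 0.114], [0.556, -0.037, 0.116], [0.55, -0.033, 0.114]] [46 47 48]
222 [[0.556, -0.044, 0.112], [0.555, -0.038, 0.113], [0.55, -0.033, 0.111]] [41 41 43]
223 [[0.555, -0.045, 0.109], [0.554, -0.039, 0.11], [0.55, -0.033, 0.109]] [39 40 40]
224 [[0.554, -0.046, 0.106], [0.555, -0.038, 0.108], [0.55, -0.033, 0.107]] [46 47 49]
225 [[0.549, -0.048, 0.1], [0.552, -0.039, 0.104], [0.55, -0.033, 0.104]] [88 84 78]
226 [[0.542, -0.052, 0.092], [0.55, -0.041, 0.1], [0.541, -0.038, 0.096]] [148 129  78]
227 [[0.542, -0.052, 0.09], [0.545, -0.044, 0.094], [0.542, -0.038, 0.093]] [188 157  66]
228 [[0.544, -0.051, 0.089], [0.545, -0.043, 0.091], [0.543, -0.037, 0.092]] [168 139  62]
229 [[0.546, -0.05, 0.088], [0.546, -0.043, 0.089], [0.545, -0.036, 0.09]] [141 116  52]
```

Measured against the scene image, the shut tips are at z≈0.100 while the reported TCP is at 0.0896. So the tips are about 10 mm behind the reported TCP, not 11 mm ahead, and the start picture agrees (about 20 mm behind when open). I'll use this measured offset (grasp point ≈ TCP + 29 mm up), which explains why the jaws closed above the bar.

```bash
sed -i 's/-\.008\]/-.029]/' plan.py; python3 -m handwheel '[[-0.003,0,0.004,0.005,0.003,0.002,140],[0,0,0.002,0.005,0.003,0.002,140],[0,0,0,0,0,0,140],[0,0,0,0,0,0,140],[0,0,0,0,0,0,140]]'
python3 - <<'E'
from plan import *
goto(loc(STAND,.02,0,.085),STAND[2])
E
```

```text
time_s: 4.25
eef_pos: [0.5352, -0.0445, 0.089]
orientation: [-0.524, 0.525, 0.475, -0.473]
force: [-0.0, -1.2, -0.7]
opening: 0.454
tcp [ 0.5352 -0.0445  0.089 ] target [ 0.5379 -0.044   0.056 ] t 4.25 open 0.454 F [-0.  -1.2 -0.7] q [ 0.29 -0.11 -0.3   0.   -1.37 -0.39]
turn [ 0.0033  0.0011 -0.0001] shift now [ 0.0007  0.033  -0.0025] shift after turn [ 0.0007  0.033  -0.0026]
tool axes x,y,z:
 [[ 0.1008  0.9949 -0.0001]
 [ 0.0033 -0.0005 -1.    ]
 [-0.9949  0.1008 -0.0033]]
```

```bash
python3 -m handwheel '[[0.001,0.012,-0.0015,0.002,0,0,140],[0,0.012,0,0,0,0,140],[0,0.007,0,0,0,0,140],[0,0,0,0,0,0,140],[0,0,0,0,0,0,140]]'
python3 - <<'E'
from plan import *
from h import *
c=env.read_camera("scene"); crop(c,210,170,130,130,4.5,"pics/s4z.png")
goto(loc(STAND,.02,0,.085),STAND[2])
E
```

```text
time_s: 4.67
eef_pos: [0.5364, -0.0436, 0.0533]
orientation: [0.525, -0.525, -0.474, 0.474]
force: [-1.0, 0.4, 0.2]
opening: 0.452
tcp [ 0.5362 -0.0435  0.0531] target [ 0.5379 -0.044   0.056 ] t 4.72 open 0.449 F [-0.2  0.1 -1.4] q [ 0.29 -0.08 -0.34 -0.   -1.31 -0.39]
turn [-0.0011  0.0009 -0.0002] shift now [-0.0003 -0.0029 -0.0017] shift after turn [-0.0003 -0.0029 -0.0017]
tool axes x,y,z:
 [[ 0.1009  0.9949 -0.0002]
 [-0.0011 -0.0001 -1.    ]
 [-0.9949  0.1009  0.0011]]
```

View pics/s4z.png

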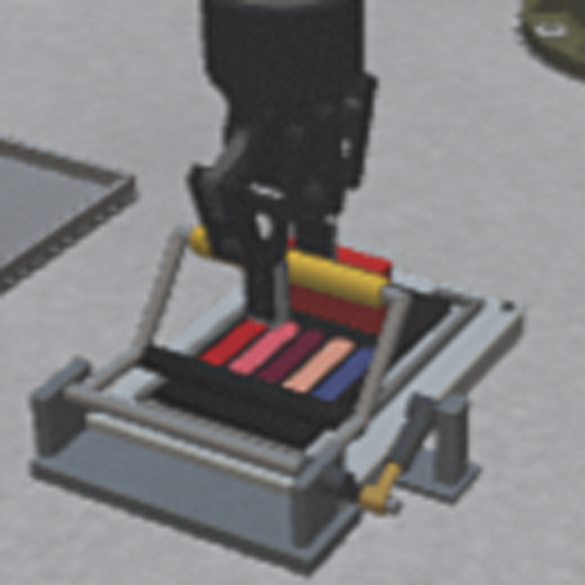

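The fingers now straddle the bar with their tips at about z 0.068, and the bar is clear of the grip. Closing.

```bash
python3 -m handwheel '[[0,0,0,0,0,0,255],[0,0,0,0,0,0,255],[0,0,0,0,0,0,255],[0,0,0,0,0,0,255],[0,0,0,0,0,0,255]]'
python3 - <<'E'
from plan import *
goto(loc(STAND,.02,0,.085),STAND[2])
E
```

```text
time_s: 5.13
eef_pos: [0.538, -0.0437, 0.0535]
orientation: [-0.524, 0.525, 0.475, -0.473]
force: [2.5, -0.1, -2.8]
opening: 0.17
tcp [ 0.538  -0.0437  0.0535] target [ 0.5379 -0.044   0.056 ] t 5.13 open 0.17 F [ 2.5 -0.1 -2.8] q [ 0.29 -0.08 -0.34  0.   -1.31 -0.39]
turn [0.0029 0.0004 0.0002] shift now [-0.0004 -0.0025  0.0001] shift after turn [-0.0004 -0.0025  0.0001]
tool axes x,y,z:
 [[ 0.1015  0.9948  0.0002]
 [ 0.0029 -0.0001 -1.    ]
 [-0.9948  0.1015 -0.0029]]
```

```bash
cat >> plan.py <<'E'
def arc(x0=None,th_list=np.arange(0,1.56,.1)):
    s=env.read_state(); p=s["eef_pos"]; c,sn=np.cos(STAND[2]),np.sin(STAND[2])
    d=p[:2]-STAND[:2]; x=c*d[0]+sn*d[1]; y=-sn*d[0]+c*d[1]; z=p[2]+ZOFF
    phi=np.arctan2(z-.04,.11-x); r=np.hypot(z-.04,.11-x)
    print("t",round(s["time_s"],2),"bar stand xyz",np.round([x,y,z],4),"theta",round(phi-.4636,3),"r",round(r,4),"F",np.round(s["force"],1),"open",round(s["opening"],3))
    return x,z,phi-.4636
ZOFF=.0315
E
python3 - <<'E'
from plan import *
x,z,th=arc()
prev=(0.02,.085)
for t in np.arange(.1,1.56,.1):
    f=.4636+t; q=(.11-.1006*np.cos(f),.04+.1006*np.sin(f)); print(round(t,2),"y %.4f z %.4f"%(-(q[1]-prev[1]),-(q[0]-prev[0]))); prev=q
E
```

```text
t 5.13 bar stand xyz [0.0201 0.0004 0.085 ] theta 0.001 r 0.1006 F [ 2.5 -0.1 -2.8] open 0.17
0.1 y -0.0087 z -0.0050
0.2 y -0.0082 z -0.0058
0.3 y -0.0076 z -0.0066
0.4 y -0.0069 z -0.0073
0.5 y -0.0061 z -0.0080
0.6 y -0.0053 z -0.0085
0.7 y -0.0044 z -0.0090
0.8 y -0.0035 z -0.0094
0.9 y -0.0026 z -0.0097
1.0 y -0.0016 z -0.0099
1.1 y -0.0006 z -0.0100
1.2 y 0.0004 z -0.0100
1.3 y 0.0014 z -0.0100
1.4 y 0.0024 z -0.0098
1.5 y 0.0034 z -0.0095
```

```bash
python3 -m handwheel '[[0,-0.009,-0.005,0,0,0,255],[0,-0.0085,-0.006,0,0,0,255],[0,-0.008,-0.007,0,0,0,255],[0,-0.007,-0.0075,0,0,0,255]]'
python3 - <<'E'
from plan import *
arc()
E
```

```text
time_s: 5.47
eef_pos: [0.5523, -0.0453, 0.0776]
orientation: [0.533, -0.517, -0.466, 0.481]
force: [-14.4, 3.5, -4.6]
opening: 0.168
t 5.47 bar stand xyz [0.0344 0.0002 0.1091] theta 0.277 r 0.1024 F [-14.4   3.5  -4.6] open 0.168
```

```bash
python3 -m handwheel '[[0,-0.006,-0.008,0,0,0,255],[0,-0.006,-0.0085,0,0,0,255],[0,-0.005,-0.009,0,0,0,255],[0,-0.004,-0.0095,0,0,0,255]]'
python3 - <<'E'
from plan import *
arc(); goto([.6,0,.1],STAND[2])
E
```

```text
time_s: 5.8
eef_pos: [0.5735, -0.0477, 0.0981]
orientation: [0.542, -0.506, -0.456, 0.492]
force: [-17.8, 4.6, 8.8]
opening: 0.166
t 5.8 bar stand xyz [0.0558 0.     0.1296] theta 0.563 r 0.1047 F [-17.8   4.6   8.8] open 0.166
tcp [ 0.5735 -0.0477  0.0981] target [0.6   0.    0.071] t 5.8 open 0.166 F [-17.8   4.6   8.8] q [ 0.25  0.06 -0.11 -0.02 -1.47 -0.35]
turn [-0.0724  0.0008 -0.0035] shift now [ 0.0502  0.0253 -0.0234] shift after turn [ 0.0501  0.0271 -0.0215]
tool axes x,y,z:
 [[ 0.1009  0.9949 -0.0034]
 [-0.0723  0.0039 -0.9974]
 [-0.9923  0.1009  0.0723]]
```

```bash
python3 -m handwheel '[[0,-0.003,-0.0105,-0.02,0,0,255],[0,-0.0025,-0.0105,-0.02,0,0,255],[0,-0.0015,-0.0105,-0.02,0,0,255],[0,-0.0005,-0.0105,-0.02,0,0,255]]'
python3 - <<'E'
from plan import *
arc(); goto([.6,0,.1],STAND[2])
E
```

```text
time_s: 6.13
eef_pos: [0.6125, -0.0518, 0.1154]
orientation: [-0.523, 0.525, 0.472, -0.477]
force: [-3.1, 0.1, -4.2]
opening: 0.162
t 6.13 bar stand xyz [ 9.500e-02 -1.000e-04  1.469e-01] theta 0.968 r 0.108 F [-3.1  0.1 -4.2] open 0.162
tcp [ 0.6125 -0.0518  0.1154] target [0.6   0.    0.071] t 6.13 open 0.162 F [-3.1  0.1 -4.2] q [ 0.24  0.1  -0.05  0.01 -1.43 -0.34]
turn [-0.0034  0.0034 -0.0065] shift now [0.0506 0.0442 0.0174] shift after turn [0.0503 0.0444 0.0177]
tool axes x,y,z:
 [[ 0.0984  0.9951 -0.0065]
 [-0.004  -0.0061 -1.    ]
 [-0.9951  0.0985  0.0034]]
```

```bash
python3 -m handwheel '[[0,0.002,-0.0105,0,0,0,255],[0,0.002,-0.0105,0,0,0,255],[0,0.003,-0.0105,0,0,0,255],[0,0.003,-0.0105,0,0,0,255]]'
python3 - <<'E'
from plan import *
from h import *
arc(); goto([.6,0,.1],STAND[2])
c=env.read_camera("scene"); crop(c,190,130,150,150,4,"pics/s5z.png")
E
```

```text
time_s: 6.47
eef_pos: [0.6575, -0.0566, 0.1156]
orientation: [-0.521, 0.526, 0.474, -0.476]
force: [3.1, -0.9, -1.7]
opening: 0.16
t 6.47 bar stand xyz [ 0.1402 -0.0004  0.1471] theta 1.382 r 0.1113 F [ 3.1 -0.9 -1.7] open 0.16
tcp [ 0.6575 -0.0566  0.1156] target [0.6   0.    0.071] t 6.47 open 0.16 F [ 3.1 -0.9 -1.7] q [ 0.22  0.21  0.07  0.01 -1.43 -0.32]
turn [ 0.0022  0.0045 -0.0073] shift now [0.0511 0.0441 0.0628] shift after turn [0.0505 0.0446 0.0629]
tool axes x,y,z:
 [[ 0.0973  0.9952 -0.0073]
 [ 0.0015 -0.0075 -1.    ]
 [-0.9953  0.0973 -0.0022]]
```

View pics/s5z.png

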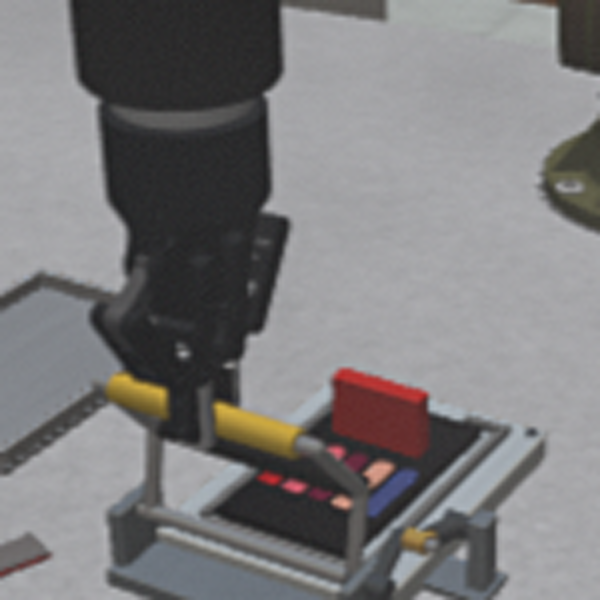

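```bash
python3 -m handwheel '[[0,0.003,-0.008,0,0,0.003,255],[0,0.003,-0.005,0,0,0.003,255],[0,0,0,0,0,0,120],[0,0,0,0,0,0,120],[0,0,0,0,0,0,120],[0,0,0,0,0,0,120]]'
python3 - <<'E'
from plan import *
from h import *
arc(); goto([.6,0,.1],STAND[2])
c=env.read_camera("scene"); crop(c,190,130,150,150,4,"pics/s6z.png")
E
```

```text
time_s: 7.02
eef_pos: [0.6739, -0.0588, 0.117]
orientation: [-0.519, 0.528, 0.472, -0.479]
force: [0.2, 0.3, -0.6]
opening: 0.532
t 7.02 bar stand xyz [ 0.1568 -0.0008  0.1485] theta 1.515 r 0.1182 F [ 0.2  0.3 -0.6] open 0.532
tcp [ 0.6739 -0.0588  0.117 ] target [0.6   0.    0.071] t 7.02 open 0.532 F [ 0.2  0.3 -0.6] q [ 0.22  0.25  0.12  0.02 -1.44 -0.32]
turn [ 0.0033  0.0055 -0.0163] shift now [0.0521 0.0449 0.0794] shift after turn [0.0509 0.046  0.0795]
tool axes x,y,z:
 [[ 0.0964  0.9952 -0.0163]
 [ 0.0017 -0.0165 -0.9999]
 [-0.9953  0.0963 -0.0032]]
```

View pics/s6z.png

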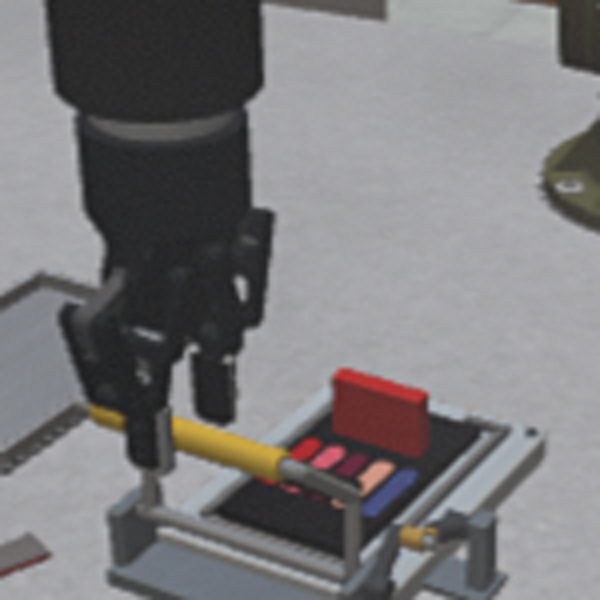

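The clamp arm stands open on its own. Lifting off and heading to the red grip.

```bash
python3 -m handwheel '[[0,-0.03,0,0.002,0.002,-0.005,120],[0,-0.03,0,0.001,0.002,-0.005,120],[0,0,0.04,0,0,0,120],[0,0,0.04,0,0,0,120],[0,0,0.04,0,0,0,120],[0,0,0.04,0,0,0,120],[0,0,0,0,0,0,120]]'
python3 - <<'E'
from plan import *
from h import *
goto(loc(STAND,-.03,0,.054),STAND[2])
c=env.read_camera("wrist"); cv2.imwrite("pics/w7.png",c["pixels"][:,:,::-1])
E
```

```text
time_s: 7.65
eef_pos: [0.5127, -0.0423, 0.1757]
orientation: [-0.524, 0.526, 0.471, -0.476]
force: [1.7, -0.4, -0.3]
opening: 0.528
tcp [ 0.5127 -0.0423  0.1757] target [ 0.4882 -0.0389  0.025 ] t 7.65 open 0.528 F [ 1.7 -0.4 -0.3] q [ 0.31 -0.19 -0.22  0.01 -1.55 -0.42]
turn [-0.0026 -0.0007 -0.0084] shift now [0.0021 0.1507 0.0243] shift after turn [0.0008 0.1507 0.0247]
tool axes x,y,z:
 [[ 0.1025  0.9947 -0.0084]
 [-0.0035 -0.0081 -1.    ]
 [-0.9947  0.1026  0.0026]]
```

View pics/w7.png

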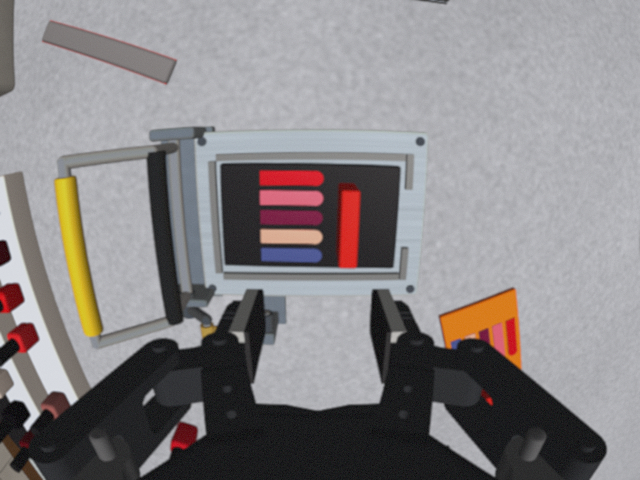

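```bash
python3 -m handwheel '[[0.001,0.01,0.018,-0.002,0,-0.005,120],[0,0.035,0.005,0,0,-0.003,120],[0,0.035,0,0,0,0,120],[0,0.035,0,0,0,0,120],[0,0,0,0,0,0,120]]'
python3 - <<'E'
from plan import *
from h import *
goto(loc(STAND,-.03,0,.054),STAND[2])
c=env.read_camera("wrist"); cv2.imwrite("pics/w8.png",c["pixels"][:,:,::-1])
E
```

```text
time_s: 8.12
eef_pos: [0.497, -0.0384, 0.0637]
orientation: [-0.522, 0.528, 0.479, -0.469]
force: [-0.1, 0.1, -1.9]
opening: 0.527
tcp [ 0.497  -0.0384  0.0637] target [ 0.4882 -0.0389  0.025 ] t 8.12 open 0.527 F [-0.1  0.1 -1.9] q [ 0.33 -0.21 -0.44  0.   -1.33 -0.43]
turn [0.016  0.0001 0.0045] shift now [-0.0016  0.0385  0.0094] shift after turn [-0.0014  0.0387  0.0088]
tool axes x,y,z:
 [[ 0.1016  0.9948  0.0045]
 [ 0.0164  0.0028 -0.9999]
 [-0.9947  0.1017 -0.016 ]]
```

View pics/w8.png

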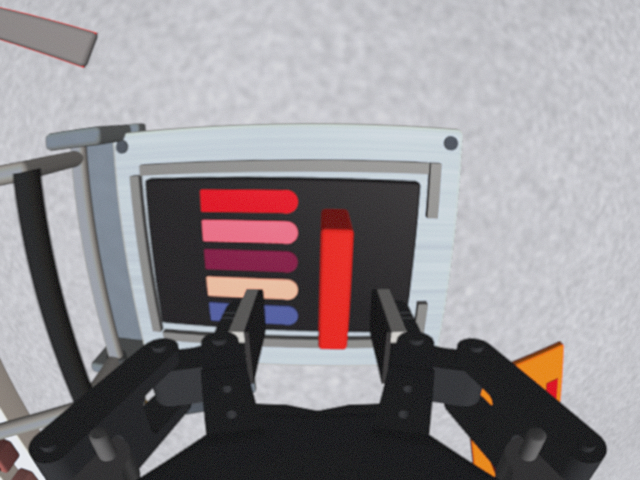

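```bash
python3 -m handwheel '[[-0.001,0,0.008,0.016,0,0.004,120],[0,0.012,0.002,0,0,0,120],[0,0.014,0,0,0,0,120],[0,0.008,0,0,0,0,120],[0,0,0,0,0,0,120]]'
python3 - <<'E'
from plan import *
from h import *
goto(loc(STAND,-.03,0,.054),STAND[2])
c=env.read_camera("scene"); crop(c,190,130,150,150,4,"pics/s8.png")
c=env.read_camera("wrist"); cv2.imwrite("pics/w9.png",c["pixels"][:,:,::-1])
E
```

```text
time_s: 8.58
eef_pos: [0.4951, -0.0384, 0.0423]
orientation: [-0.52, 0.529, 0.478, -0.47]
force: [-0.0, 0.5, -0.3]
opening: 0.529
tcp [ 0.4951 -0.0384  0.0423] target [ 0.4882 -0.0389  0.025 ] t 8.58 open 0.529 F [-0.   0.5 -0.3] q [ 0.33 -0.21 -0.48  0.01 -1.28 -0.44]
turn [0.0166 0.001  0.001 ] shift now [-0.0012  0.0172  0.0072] shift after turn [-0.0012  0.0173  0.0069]
tool axes x,y,z:
 [[ 0.1008  0.9949  0.0009]
 [ 0.0166 -0.0007 -0.9999]
 [-0.9948  0.1008 -0.0166]]
```

View pics/w9.png

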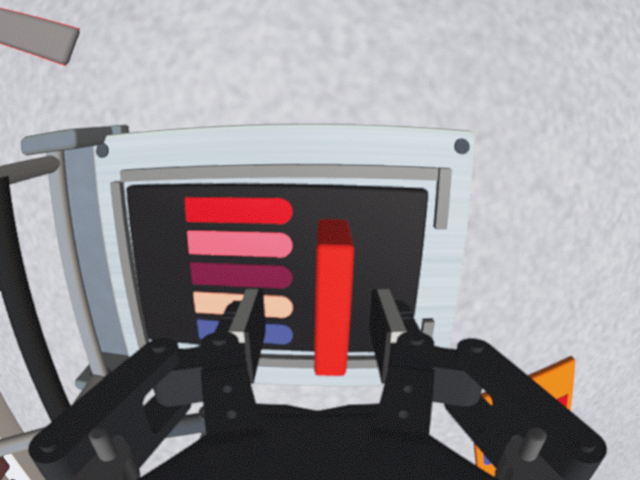

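View pics/s8.png

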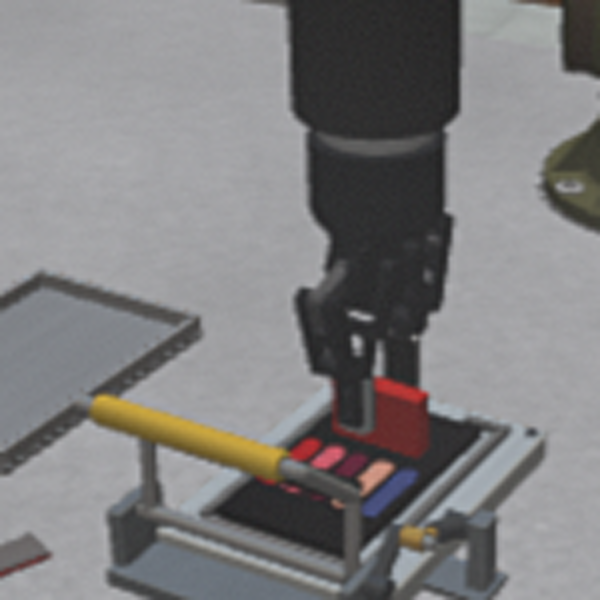

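```bash
python3 -m handwheel '[[-0.001,0.003,0.007,0.014,0,0,120],[0,0.01,0.003,0.005,0,0,120],[0,0.006,0.001,0,0,0,120],[0,0,0,0,0,0,120]]'
python3 - <<'E'
from plan import *
goto(loc(STAND,-.03,0,.054),STAND[2])
E
```

```text
time_s: 9.02
eef_pos: [0.4852, -0.0381, 0.0256]
orientation: [0.525, -0.524, -0.475, 0.473]
force: [-0.1, -0.4, -0.6]
opening: 0.534
tcp [ 0.4852 -0.0381  0.0256] target [ 0.4882 -0.0389  0.025 ] t 9.02 open 0.534 F [-0.1 -0.4 -0.6] q [ 0.34 -0.21 -0.51 -0.   -1.27 -0.44]
turn [0.0014 0.0012 0.0023] shift now [-0.0006  0.0006 -0.003 ] shift after turn [-0.0006  0.0006 -0.003 ]
tool axes x,y,z:
 [[ 0.1006  0.9949  0.0023]
 [ 0.0016  0.0021 -1.    ]
 [-0.9949  0.1006 -0.0014]]
```

```bash
python3 -m handwheel '[[0,-0.0015,-0.003,0,0,0,120],[0,0,0,0,0,0,255],[0,0,0,0,0,0,255],[0,0,0,0,0,0,255],[0,0,0,0,0,0,255],[0,0,0,0,0,0,255]]'
python3 - <<'E'
from plan import *
from h import *
goto(loc(STAND,-.03,0,.054),STAND[2])
c=env.read_camera("wrist"); cv2.imwrite("pics/w10.png",c["pixels"][:,:,::-1])
E
```

```text
time_s: 9.52
eef_pos: [0.4885, -0.0385, 0.0272]
orientation: [0.525, -0.524, -0.475, 0.473]
force: [-0.8, 0.2, -2.3]
opening: 0.15
tcp [ 0.4885 -0.0385  0.0272] target [ 0.4882 -0.0389  0.025 ] t 9.52 open 0.15 F [-0.8  0.2 -2.3] q [ 0.33 -0.2  -0.5  -0.   -1.27 -0.43]
turn [0.001  0.0012 0.0018] shift now [-0.0005  0.0022  0.0003] shift after turn [-0.0005  0.0022  0.0003]
tool axes x,y,z:
 [[ 0.1006  0.9949  0.0018]
 [ 0.0012  0.0017 -1.    ]
 [-0.9949  0.1006 -0.001 ]]
```

View pics/w10.png

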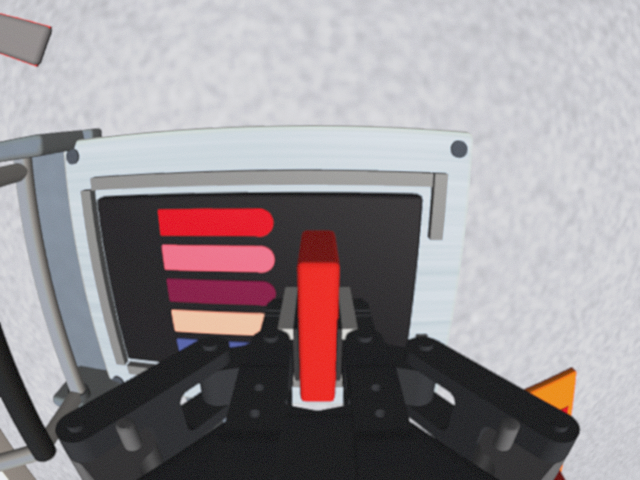

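```bash
python3 -m handwheel '[[0,-0.01,0,0,0,0,255],[0,-0.02,0,0,0,0,255],[0,-0.025,0,0,0,0,255],[0,-0.025,0,0,0,0,255],[0,-0.01,0,0,0,0,255],[0,0,0,0,0,0,255]]'
python3 - <<'E'
from plan import *
from h import *
goto(loc(TRAY,-.03,0,.029+.0132),TRAY[2])
c=env.read_camera("scene"); cv2.imwrite("pics/s10.png",c["pixels"][:,:,::-1])
E
```

```text
time_s: 10.07
eef_pos: [0.4864, -0.0392, 0.121]
orientation: [0.526, -0.524, -0.473, 0.475]
force: [0.7, 0.1, -1.4]
opening: 0.148
tcp [ 0.4864 -0.0392  0.121 ] target [ 0.4357 -0.3006  0.0132] t 10.07 open 0.148 F [ 0.7  0.1 -1.4] q [ 0.33 -0.25 -0.37 -0.   -1.46 -0.43]
turn [-0.0038  0.011   0.0003] shift now [-0.2653  0.1078  0.0237] shift after turn [-0.2655  0.1078  0.0212]
tool axes x,y,z:
 [[ 0.1009  0.9949  0.0004]
 [-0.0037  0.0007 -1.    ]
 [-0.9949  0.1009  0.0038]]
```

View pics/s10.png

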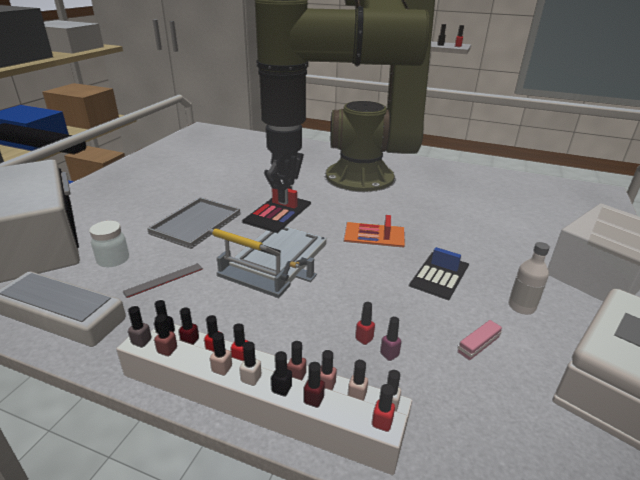

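The plate is in the air and level, and the clamp stays open. Now across to the tray.

```bash
python3 -m handwheel '[[-0.015,0,0.001,0,0.002,0,255],[-0.03,0,0.003,0,0.002,0,255],[-0.035,0,0.003,0,0.002,0,255],[-0.035,0,0.003,0,0.002,0,255],[-0.035,0,0.003,0,0.002,0,255],[-0.035,0,0.003,0,0.002,0,255],[-0.035,0,0.003,0,0,0,255],[-0.025,0,0.002,0,0,0,255],[-0.015,0,0.001,0,0,0,255],[0,0,0,0,0,0,255]]'
python3 - <<'E'
from plan import *
goto(loc(TRAY,-.03,0,.029+.0132),TRAY[2])
E
```

```text
time_s: 10.95
eef_pos: [0.4274, -0.3024, 0.1019]
orientation: [0.535, -0.518, -0.468, 0.476]
force: [0.6, 0.5, -2.5]
opening: 0.152
tcp [ 0.4274 -0.3024  0.1019] target [ 0.4357 -0.3006  0.0132] t 10.95 open 0.152 F [ 0.6  0.5 -2.5] q [-0.23 -0.12 -0.29 -0.   -1.43  0.13]
turn [-0.0249  0.0033  0.007 ] shift now [ 0.002   0.0885 -0.0103] shift after turn [ 0.0027  0.0887 -0.0081]
tool axes x,y,z:
 [[ 0.1086  0.9941  0.0071]
 [-0.0239  0.0097 -0.9997]
 [-0.9938  0.1084  0.0248]]
```

```bash
python3 -m handwheel '[[0.002,0.012,-0.007,-0.02,0.002,0.006,255],[0,0.018,-0.003,-0.006,0,0,255],[0,0.018,0,0,0,0,255],[0,0.01,0,0,0,0,255],[0,0,0,0,0,0,255]]'
python3 - <<'E'
from plan import *
from h import *
goto(loc(TRAY,-.03,0,.029+.0132),TRAY[2])
c=env.read_camera("wrist"); cv2.imwrite("pics/w11.png",c["pixels"][:,:,::-1])
E
```

```text
time_s: 11.37
eef_pos: [0.4339, -0.3, 0.0341]
orientation: [0.531, -0.525, -0.47, 0.471]
force: [-0.8, 0.2, -2.3]
opening: 0.156
tcp [ 0.4339 -0.3     0.0341] target [ 0.4357 -0.3006  0.0132] t 11.37 open 0.156 F [-0.8  0.2 -2.3] q [-0.23 -0.09 -0.38 -0.   -1.28  0.11]
turn [-0.0062 -0.0031  0.0046] shift now [-0.0006  0.0209 -0.002 ] shift after turn [-0.0005  0.0209 -0.0019]
tool axes x,y,z:
 [[ 0.1149  0.9934  0.0046]
 [-0.0057  0.0053 -1.    ]
 [-0.9934  0.1148  0.0062]]
```

View pics/w11.png

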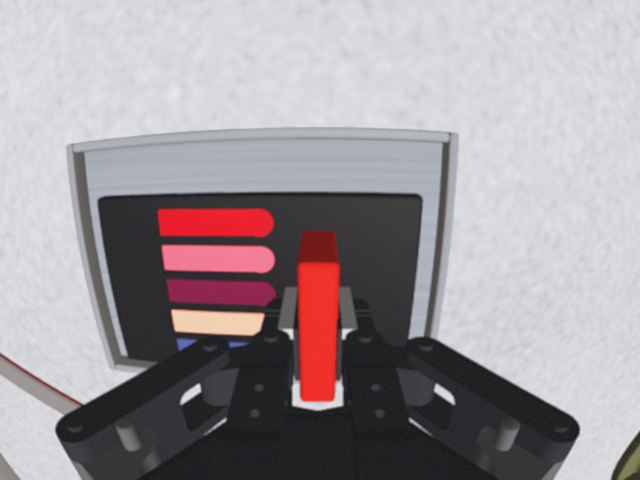

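The plate sits inside the tray walls, with margin on the left, right and top edges in view. Lowering gently.

```bash
python3 -m handwheel '[[0,0.007,-0.001,-0.005,-0.002,0.003,255],[0,0.006,0,0,0,0,255],[0,0.004,0,0,0,0,255],[0,0.002,0,0,0,0,255],[0,0,0,0,0,0,255]]'
python3 - <<'E'
from plan import *
goto(loc(TRAY,-.03,0,.029+.0132),TRAY[2])
E
```

```text
time_s: 11.83
eef_pos: [0.4369, -0.3, 0.0169]
orientation: [-0.526, 0.528, 0.472, -0.471]
force: [-0.2, 0.5, -2.0]
opening: 0.152
tcp [ 0.4369 -0.3     0.0169] target [ 0.4357 -0.3006  0.0132] t 11.83 open 0.152 F [-0.2  0.5 -2. ] q [-0.22 -0.08 -0.41  0.   -1.24  0.11]
turn [ 0.0032  0.0009 -0.0004] shift now [-0.0007  0.0037  0.0012] shift after turn [-0.0007  0.0037  0.0012]
tool axes x,y,z:
 [[ 0.1109  0.9938 -0.0004]
 [ 0.0032 -0.0008 -1.    ]
 [-0.9938  0.1109 -0.0032]]
```

```bash
python3 -m handwheel '[[0,0.003,0,0.002,0,0,255],[0,0.0025,0,0,0,0,255],[0,0.001,0,0,0,0,255]]'
python3 - <<'E'
from plan import *
goto(loc(TRAY,-.03,0,.029+.0132),TRAY[2])
E
```

```text
time_s: 12.08
eef_pos: [0.4379, -0.3005, 0.0121]
orientation: [-0.526, 0.528, 0.472, -0.471]
force: [-3.7, 5.7, 9.8]
opening: 0.151
tcp [ 0.4379 -0.3005  0.0121] target [ 0.4357 -0.3006  0.0132] t 12.08 open 0.151 F [-3.7  5.7  9.8] q [-0.22 -0.07 -0.41  0.   -1.23  0.11]
turn [ 0.0032  0.0013 -0.0015] shift now [-0.0004 -0.0011  0.0021] shift after turn [-0.0004 -0.0011  0.0021]
tool axes x,y,z:
 [[ 0.1105  0.9939 -0.0015]
 [ 0.003  -0.0019 -1.    ]
 [-0.9939  0.1105 -0.0032]]
```

Contact at TCP z 0.0121 with about 10 N, matching the expected 0.0122. Opening the jaws to let go, then lifting.

```bash
python3 -m handwheel '[[0,0,0,0,0,0,120],[0,0,0,0,0,0,120],[0,0,0,0,0,0,120],[0,0,0,0,0,0,120],[0,-0.015,0,0,0,0,120],[0,-0.03,0,0,0,0,120],[0,-0.035,0,0,0,0,120],[0,-0.035,0,0,0,0,120],[0,-0.02,0,0,0,0,120]]'
python3 - <<'E'
from plan import *
from h import *
goto(loc(BLANK,-.03,0,.034+.1),BLANK[2])
c=env.read_camera("wrist"); cv2.imwrite("pics/w12.png",c["pixels"][:,:,::-1])
E
```

```text
time_s: 12.83
eef_pos: [0.4344, -0.2996, 0.1463]
orientation: [0.529, -0.525, -0.47, 0.473]
force: [0.8, 0.1, -0.1]
opening: 0.528
tcp [ 0.4344 -0.2996  0.1463] target [0.4194 0.3255 0.105 ] t 12.83 open 0.528 F [ 0.8  0.1 -0.1] q [-0.22 -0.14 -0.23 -0.   -1.49  0.11]
turn [-0.0067  0.0579  0.0006] shift now [0.6194 0.0424 0.0842] shift after turn [0.6135 0.0413 0.1202]
tool axes x,y,z:
 [[ 0.1114  0.9938  0.0008]
 [-0.0065  0.0015 -1.    ]
 [-0.9938  0.1114  0.0067]]
```

View pics/w12.png

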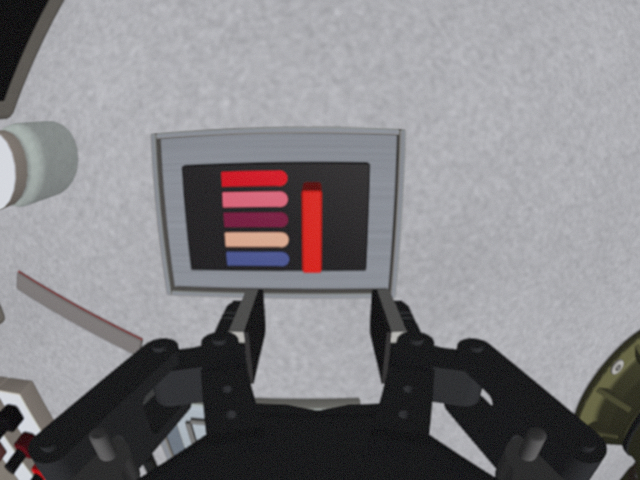

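The painted plate lies flat inside the tray, centred and clear of the walls. On to the blank plate.

```bash
python3 -m handwheel '[[0.025,0,0.004,0,0.006,0,120],[0.04,0,0.005,0,0.006,0,120],[0.04,0,0.005,0,0.006,0,120],[0.04,0,0.006,0,0.006,0,120],[0.04,0,0.006,0,0.006,0,120],[0.04,0,0.006,0,0.006,0,120],[0.04,0,0.006,0,0.006,0,120],[0.04,0,0.006,0,0.006,0,120],[0.04,0,0.006,0,0.006,0,120],[0.04,0,0.006,0,0.004,0,120]]'
python3 - <<'E'
from plan import *
goto(loc(BLANK,-.03,0,.034+.1),BLANK[2])
E
```

```text
time_s: 13.72
eef_pos: [0.4357, 0.0952, 0.1519]
orientation: [-0.542, 0.546, 0.454, -0.449]
force: [1.7, -0.6, 0.1]
opening: 0.529
tcp [0.4357 0.0952 0.1519] target [0.4194 0.3255 0.105 ] t 13.72 open 0.529 F [ 1.7 -0.6  0.1] q [ 0.68 -0.4  -0.42  0.01 -1.54 -0.86]
turn [ 0.0089 -0.0167  0.0017] shift now [0.2232 0.0468 0.0591] shift after turn [0.2242 0.0469 0.0549]
tool axes x,y,z:
 [[ 0.1851  0.9827  0.0017]
 [ 0.009   0.0001 -1.    ]
 [-0.9827  0.1851 -0.0088]]
```

```bash
python3 -m handwheel '[[0.038,0.002,0.01,0.002,-0.003,0,120],[0.038,0.005,0.01,0.002,-0.003,0,120],[0.038,0.006,0.01,0.002,-0.003,0,120],[0.038,0.006,0.01,0.002,-0.003,0,120],[0.03,0.006,0.008,0,-0.003,0,120],[0.018,0.006,0.005,0,0,0,120],[0,0,0,0,0,0,120]]'
python3 - <<'E'
from plan import *
from h import *
goto(loc(BLANK,-.03,0,.034+.1),BLANK[2])
c=env.read_camera("wrist"); cv2.imwrite("pics/w13.png",c["pixels"][:,:,::-1])
E
```

```text
time_s: 14.3
eef_pos: [0.4149, 0.3182, 0.1193]
orientation: [0.539, -0.538, -0.46, 0.456]
force: [0.2, -0.3, -0.2]
opening: 0.522
tcp [0.4149 0.3182 0.1193] target [0.4194 0.3255 0.105 ] t 14.3 open 0.522 F [ 0.2 -0.3 -0.2] q [ 1.04 -0.16 -0.29  0.   -1.43 -1.2 ]
turn [0.0029 0.0071 0.0058] shift now [ 0.0078  0.0144 -0.0033] shift after turn [ 0.0079  0.0143 -0.0032]
tool axes x,y,z:
 [[ 0.1617  0.9868  0.0058]
 [ 0.0038  0.0053 -1.    ]
 [-0.9868  0.1617 -0.0029]]
```

View pics/w13.png

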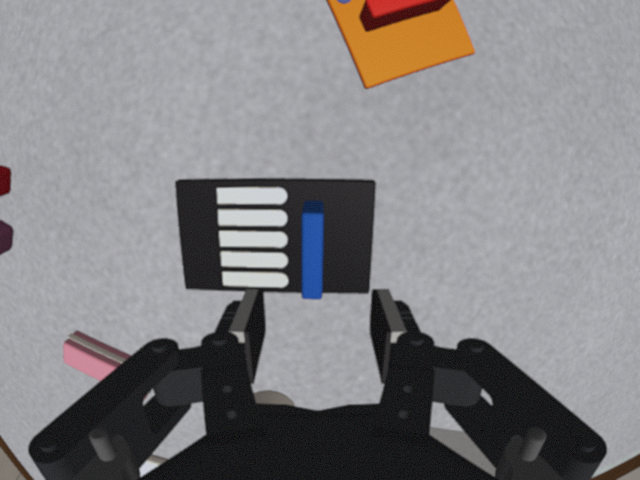

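```bash
python3 -m handwheel '[[0.006,0.025,-0.003,0.002,0.006,0.004,120],[0.002,0.03,-0.001,0,0,0,120],[0,0.02,0,0,0,0,120],[0,0,0,0,0,0,120],[0,0,0,0,0,0,120]]'
python3 - <<'E'
from plan import *
from h import *
goto(loc(BLANK,-.03,0,.0362),BLANK[2])
c=env.read_camera("wrist"); cv2.imwrite("pics/w14.png",c["pixels"][:,:,::-1])
E
```

```text
time_s: 14.77
eef_pos: [0.4229, 0.3238, 0.0453]
orientation: [-0.54, 0.541, 0.458, -0.453]
force: [0.4, -0.5, 2.0]
opening: 0.527
tcp [0.4229 0.3238 0.0453] target [0.4194 0.3255 0.0072] t 14.77 open 0.527 F [ 0.4 -0.5  2. ] q [ 1.03 -0.1  -0.37  0.   -1.29 -1.2 ]
turn [ 0.0049 -0.0001  0.0053] shift now [0.0009 0.0381 0.0039] shift after turn [0.0011 0.0381 0.0037]
tool axes x,y,z:
 [[ 0.1687  0.9856  0.0053]
 [ 0.0057  0.0044 -1.    ]
 [-0.9856  0.1688 -0.0049]]
```

View pics/w14.png

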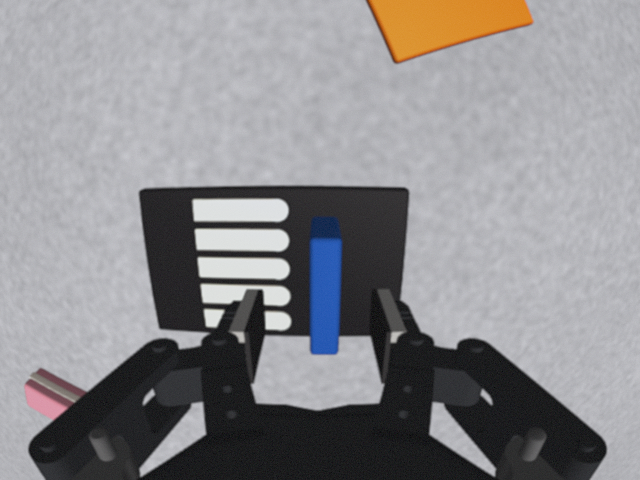

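Aligned, with the grip at columns 310–341 between the pads (mid 318) and a 4 mm correction still to make. Descending the remaining 38 mm.

```bash
python3 -m handwheel '[[0.001,0.01,0.004,0.004,0,0.004,120],[0,0.013,0.001,0,0,0,120],[0,0.01,0,0,0,0,120],[0,0.004,0,0,0,0,120],[0,0,0,0,0,0,120]]'
python3 - <<'E'
from plan import *
goto(loc(BLANK,-.03,0,.0362),BLANK[2])
E
```

```text
time_s: 15.23
eef_pos: [0.4197, 0.3271, 0.0101]
orientation: [0.542, -0.54, -0.459, 0.452]
force: [-0.4, -0.3, 0.0]
opening: 0.531
tcp [0.4197 0.3271 0.0101] target [0.4194 0.3255 0.0072] t 15.23 open 0.531 F [-0.4 -0.3  0. ] q [ 1.04 -0.07 -0.41  0.   -1.22 -1.21]
turn [ 0.0039 -0.0013  0.0084] shift now [-0.0017  0.0029 -0.    ] shift after turn [-0.0017  0.0029 -0.    ]
tool axes x,y,z:
 [[ 0.1699  0.9854  0.0084]
 [ 0.0053  0.0076 -1.    ]
 [-0.9854  0.17   -0.0039]]
```

```bash
python3 -m handwheel '[[-0.0015,0.002,0,0.003,0,0.005,120],[0,0.0005,0,0,0,0.003,120],[0,0,0,0,0,0,120],[0,0,0,0,0,0,255],[0,0,0,0,0,0,255],[0,0,0,0,0,0,255],[0,0,0,0,0,0,255],[0,0,0,0,0,0,255]]'
python3 - <<'E'
from plan import *
from h import *
goto(loc(BLANK,-.03,0,.0362),BLANK[2])
c=env.read_camera("wrist"); cv2.imwrite("pics/w15.png",c["pixels"][:,:,::-1])
E
```

```text
time_s: 15.9
eef_pos: [0.4198, 0.3261, 0.0084]
orientation: [-0.54, 0.541, 0.456, -0.455]
force: [1.5, 0.1, -1.9]
opening: 0.152
tcp [0.4198 0.3261 0.0084] target [0.4194 0.3255 0.0072] t 15.9 open 0.152 F [ 1.5  0.1 -1.9] q [ 1.04 -0.06 -0.41  0.   -1.22 -1.21]
turn [ 0.0014 -0.001   0.0005] shift now [-0.0007  0.0012  0.0003] shift after turn [-0.0007  0.0012  0.0003]
tool axes x,y,z:
 [[ 0.1697  0.9855  0.0005]
 [ 0.0015  0.0003 -1.    ]
 [-0.9855  0.1697 -0.0014]]
```

View pics/w15.png

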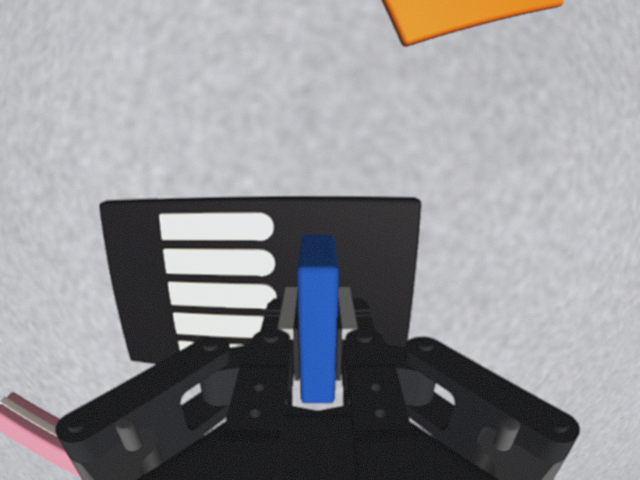

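```bash
python3 -m handwheel '[[0,-0.01,0,0,0,0,255],[0,-0.02,0,0,0,0,255],[0,-0.03,0,0,0,0,255],[0,-0.03,0,0,0,0,255],[0,-0.015,0,0,0,0,255],[0,0,0,0,0,0,255]]'
python3 - <<'E'
from plan import *
goto([.4884,-.0395,.0284+.029],-.101)
E
```

```text
time_s: 16.45
eef_pos: [0.4183, 0.3237, 0.1176]
orientation: [-0.54, 0.542, 0.454, -0.457]
force: [0.3, 0.7, -1.4]
opening: 0.151
tcp [0.4183 0.3237 0.1176] target [ 0.4884 -0.0395  0.0284] t 16.45 open 0.151 F [ 0.3  0.7 -1.4] q [ 1.04 -0.13 -0.27  0.   -1.44 -1.21]
turn [-0.0018 -0.0701 -0.0056] shift now [-0.3455  0.0909 -0.131 ] shift after turn [-0.3543  0.0892 -0.1063]
tool axes x,y,z:
 [[ 0.1702  0.9854 -0.0057]
 [-0.0026 -0.0053 -1.    ]
 [-0.9854  0.1702  0.0016]]
```

```bash
python3 -m handwheel '[[-0.02,-0.002,-0.007,0,-0.007,0,255],[-0.036,-0.002,-0.013,0,-0.008,0,255],[-0.036,-0.002,-0.013,0,-0.008,0,255],[-0.036,-0.001,-0.012,0,-0.008,0,255],[-0.036,0,-0.012,0,-0.008,0,255],[-0.036,0,-0.012,0,-0.008,0,255],[-0.036,0,-0.011,0,-0.008,0,255],[-0.036,0,-0.011,0,-0.008,0,255],[-0.03,0,-0.008,0,-0.006,0,255],[-0.02,0,-0.004,0,0,0,255]]'
python3 - <<'E'
from plan import *
goto([.4884,-.0395,.0284+.029],-.101)
E
```

```text
time_s: 17.28
eef_pos: [0.4749, -0.0195, 0.12]
orientation: [0.523, -0.521, -0.474, 0.48]
force: [0.7, 0.6, -1.5]
opening: 0.155
tcp [ 0.4749 -0.0195  0.12  ] target [ 0.4884 -0.0395  0.0284] t 17.28 open 0.155 F [ 0.7  0.6 -1.5] q [ 0.39 -0.28 -0.4   0.   -1.47 -0.47]
turn [-0.008   0.0125 -0.0042] shift now [-0.0183  0.0915 -0.016 ] shift after turn [-0.0185  0.0916 -0.0155]
tool axes x,y,z:
 [[ 0.0884  0.9961 -0.0042]
 [-0.0083 -0.0035 -1.    ]
 [-0.9961  0.0884  0.008 ]]
```

```bash
python3 -m handwheel '[[-0.012,0.005,-0.012,-0.006,0.01,-0.003,255],[-0.004,0.015,-0.004,0,0,0,255],[0,0.02,0,0,0,0,255],[0,0.012,0,0,0,0,255],[0,0,0,0,0,0,255]]'
python3 - <<'E'
from plan import *
from h import *
goto([.4884,-.0395,.0284+.029],-.101)
c=env.read_camera("wrist"); cv2.imwrite("pics/w16.png",c["pixels"][:,:,::-1])
E
```

```text
time_s: 17.7
eef_pos: [0.4876, -0.0443, 0.0625]
orientation: [0.527, -0.525, -0.47, 0.474]
force: [-0.5, 0.7, -1.3]
opening: 0.15
tcp [ 0.4876 -0.0443  0.0625] target [ 0.4884 -0.0395  0.0284] t 17.7 open 0.15 F [-0.5  0.7 -1.3] q [ 0.32 -0.22 -0.45 -0.   -1.35 -0.43]
turn [-0.0054 -0.0076 -0.0015] shift now [ 0.0049  0.0341 -0.0005] shift after turn [ 0.0049  0.0341 -0.0004]
tool axes x,y,z:
 [[ 0.1083  0.9941 -0.0016]
 [-0.0055 -0.001  -1.    ]
 [-0.9941  0.1083  0.0053]]
```

View pics/w16.png

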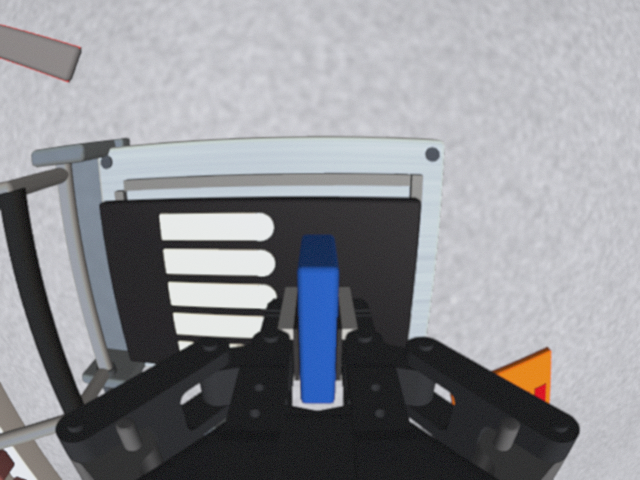

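```bash
python3 -m handwheel '[[0.004,0.004,0,-0.004,-0.006,-0.001,255],[0.001,0.009,0,0,0,0,255],[0,0.007,0,0,0,0,255],[0,0,0,0,0,0,255],[0,0,0,0,0,0,255]]'
python3 - <<'E'
from plan import *
from h import *
goto([.4884,-.0395,.0284+.029],-.101)
c=env.read_camera("wrist"); cv2.imwrite("pics/w17.png",c["pixels"][:,:,::-1])
E
```

```text
time_s: 18.17
eef_pos: [0.4893, -0.0378, 0.0437]
orientation: [-0.524, 0.525, 0.475, -0.474]
force: [0.7, 1.1, -0.7]
opening: 0.154
tcp [ 0.4893 -0.0378  0.0437] target [ 0.4884 -0.0395  0.0284] t 18.17 open 0.154 F [ 0.7  1.1 -0.7] q [ 0.34 -0.21 -0.48  0.   -1.3  -0.44]
turn [ 0.0027  0.0014 -0.    ] shift now [-0.0018  0.0153  0.0008] shift after turn [-0.0018  0.0153  0.0007]
tool axes x,y,z:
 [[ 0.0995  0.995  -0.    ]
 [ 0.0027 -0.0003 -1.    ]
 [-0.995   0.0995 -0.0027]]
```

View pics/w17.png

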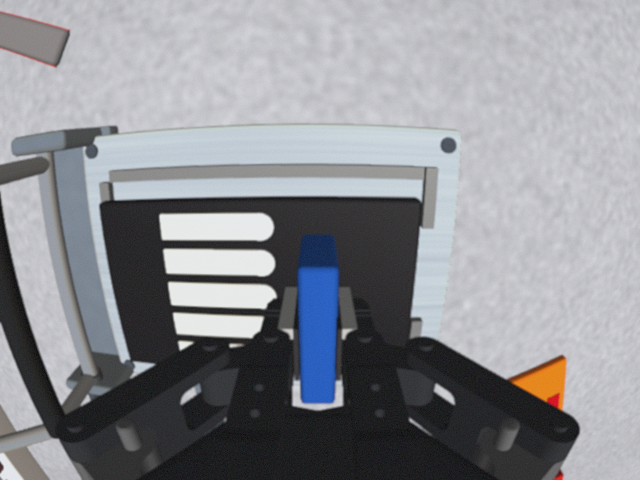

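```bash
python3 -m handwheel '[[-0.002,0.003,0.001,0.002,0.001,0,255],[0,0.004,0,0,0,0,255],[0,0.002,0,0,0,0,255],[0,0,0,0,0,0,255]]'
python3 - <<'E'
from plan import *
from h import *
goto([.4884,-.0395,.0284+.029],-.101)
c=env.read_camera("wrist"); cv2.imwrite("pics/w18.png",c["pixels"][:,:,::-1])
E
```

```text
time_s: 18.55
eef_pos: [0.4887, -0.0396, 0.035]
orientation: [-0.524, 0.525, 0.475, -0.474]
force: [-0.0, 0.2, -1.7]
opening: 0.157
tcp [ 0.4887 -0.0396  0.035 ] target [ 0.4884 -0.0395  0.0284] t 18.55 open 0.157 F [-0.   0.2 -1.7] q [ 0.33 -0.2  -0.49  0.   -1.28 -0.43]
turn [0.0022 0.0005 0.0007] shift now [0.0001 0.0066 0.0003] shift after turn [0.0001 0.0066 0.0003]
tool axes x,y,z:
 [[ 0.1003  0.995   0.0007]
 [ 0.0023  0.0005 -1.    ]
 [-0.995   0.1003 -0.0022]]
```

View pics/w18.png

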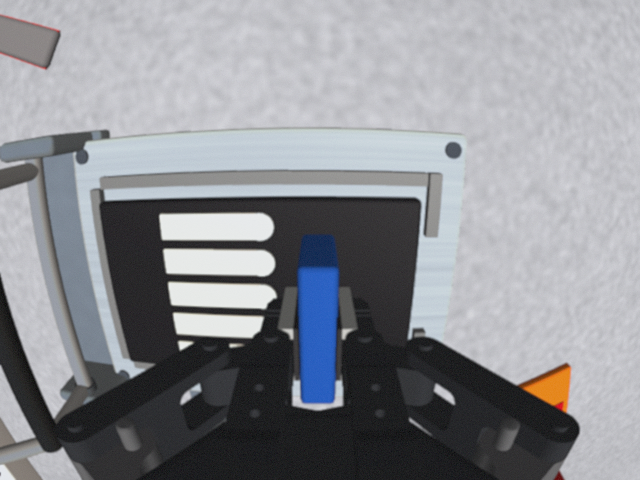

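The plate is inside the rails: left rail at column 97 against the plate edge at 103, right rail at 430 against the edge at 420, with a gap at the top. Lowering the last 6.6 mm.

```bash
python3 -m handwheel '[[0,0.003,0,0.002,0,0,255],[0,0.003,0,0,0,0,255],[0,0.002,0,0,0,0,255],[0,0,0,0,0,0,255]]'
python3 - <<'E'
from plan import *
from h import *
goto([.4884,-.0395,.0284+.029],-.101)
c=env.read_camera("wrist"); cv2.imwrite("pics/w19.png",c["pixels"][:,:,::-1])
E
```

```text
time_s: 18.93
eef_pos: [0.4897, -0.0397, 0.0286]
orientation: [-0.524, 0.525, 0.475, -0.474]
force: [0.3, 0.1, -1.9]
opening: 0.155
tcp [ 0.4897 -0.0397  0.0286] target [ 0.4884 -0.0395  0.0284] t 18.93 open 0.155 F [ 0.3  0.1 -1.9] q [ 0.33 -0.2  -0.49  0.   -1.27 -0.43]
turn [0.0025 0.0009 0.0005] shift now [0.     0.0002 0.0013] shift after turn [0.     0.0002 0.0013]
tool axes x,y,z:
 [[ 0.0999  0.995   0.0005]
 [ 0.0025  0.0003 -1.    ]
 [-0.995   0.0999 -0.0025]]
```

View pics/w19.png

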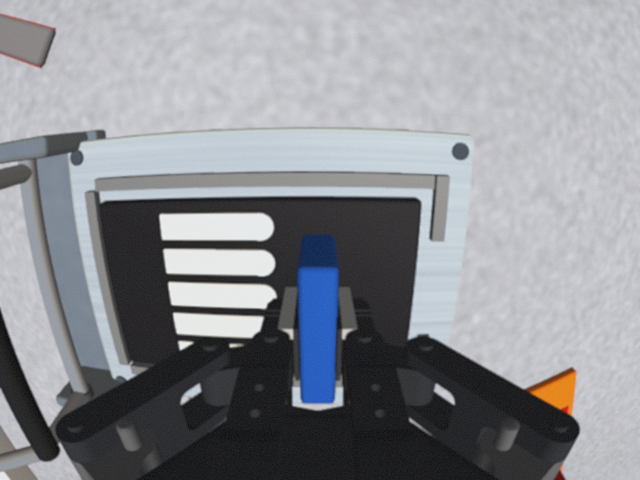

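```bash
python3 -m handwheel '[[0,0.0015,0.0012,0.002,0,0,255],[0,0.0012,0,0,0,0,255],[0,0,0,0,0,0,255]]'
```

```text
time_s: 19.23
eef_pos: [0.4901, -0.0397, 0.0286]
orientation: [-0.523, 0.525, 0.476, -0.473]
force: [0.4, -0.3, -1.8]
opening: 0.153
```

```bash
python3 -m handwheel '[[0,0.003,0.002,0.003,0,0,255],[0,0.003,0.001,0.003,0,0,255],[0,0.001,0,0,0,0,255]]'
```

```text
time_s: 19.48
eef_pos: [0.4905, -0.0397, 0.0286]
orientation: [-0.522, 0.526, 0.476, -0.474]
force: [-1.1, -0.4, -0.5]
opening: 0.156
```

```bash
python3 - <<'E'
from plan import *
from h import *
goto([.4884,-.0395,.0284+.029],-.101)
c=env.read_camera("wrist"); cv2.imwrite("pics/w20.png",c["pixels"][:,:,::-1])
a=cv2.imread("pics/w10.png")[160:260,60:480]; b=cv2.imread("pics/w20.png")[160:260,60:480]
cv2.imwrite("pics/cmp.png",cv2.resize(np.vstack([a,b]),None,fx=1.9,fy=1.9*1.3,interpolation=cv2.INTER_CUBIC))
E
```

```text
tcp [ 0.4905 -0.0397  0.0286] target [ 0.4884 -0.0395  0.0284] t 19.48 open 0.156 F [-1.1 -0.4 -0.5] q [ 0.33 -0.2  -0.5   0.   -1.27 -0.43]
turn [ 0.007   0.0032 -0.0008] shift now [-0.      0.0002  0.0021] shift after turn [-0.      0.0002  0.0021]
tool axes x,y,z:
 [[ 0.0977  0.9952 -0.0008]
 [ 0.0069 -0.0015 -1.    ]
 [-0.9952  0.0977 -0.007 ]]
```

View pics/cmp.png

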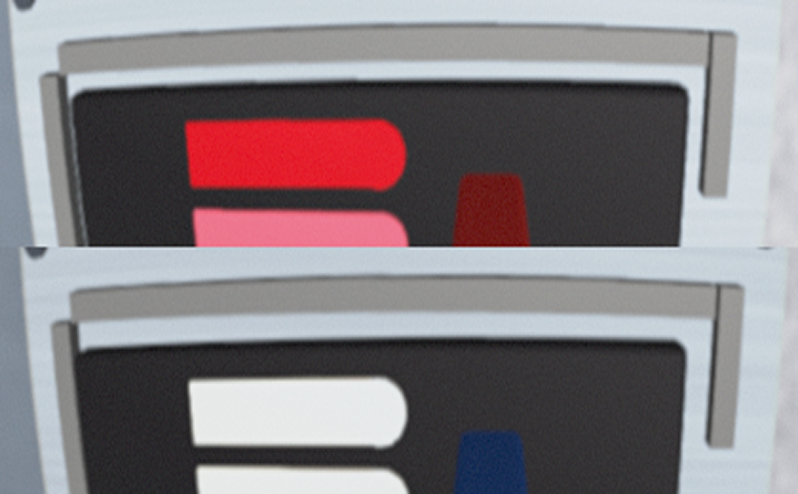

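The blank is down, but it sits about 3 mm towards the hinge: no left gap, and a wide right one. I'll lift it a few mm, shift it and set it down again.

```bash
python3 -m handwheel '[[0,-0.006,0.002,0.004,0.003,0,255],[-0.001,-0.001,0.004,0.004,0.001,0,255],[0,0,0.001,0,0,0,255],[0,0,0,0,0,0,255]]'
python3 - <<'E'
from plan import *
goto([.4873,-.0405,.0284+.029],-.101)
E
```

```text
time_s: 19.87
eef_pos: [0.482, -0.0399, 0.0341]
orientation: [0.526, -0.524, -0.473, 0.475]
force: [0.5, 0.2, -1.3]
opening: 0.157
tcp [ 0.482  -0.0399  0.0341] target [ 0.4873 -0.0405  0.0284] t 19.87 open 0.157 F [ 0.5  0.2 -1.3] q [ 0.33 -0.22 -0.5  -0.   -1.29 -0.44]
turn [-0.0035 -0.0017 -0.0004] shift now [-0.      0.0057 -0.0054] shift after turn [-0.      0.0057 -0.0054]
tool axes x,y,z:
 [[ 0.1025  0.9947 -0.0004]
 [-0.0035 -0.     -1.    ]
 [-0.9947  0.1025  0.0035]]
```

```bash
python3 -m handwheel '[[-0.001,0,-0.003,-0.003,-0.001,0,255],[0,0.001,-0.001,0,0,0,255],[0,0,0,0,0,0,255],[0,0,0,0,0,0,255]]'
python3 - <<'E'
from plan import *
goto([.4873,-.0405,.0284+.029],-.101)
E
```

```text
time_s: 20.2
eef_pos: [0.4853, -0.0416, 0.0313]
orientation: [0.525, -0.524, -0.473, 0.475]
force: [0.4, -0.2, -1.8]
opening: 0.155
tcp [ 0.4853 -0.0416  0.0313] target [ 0.4873 -0.0405  0.0284] t 20.2 open 0.155 F [ 0.4 -0.2 -1.8] q [ 0.33 -0.21 -0.5  -0.   -1.28 -0.43]
turn [-0.0025 -0.0009 -0.0008] shift now [ 0.0013  0.0029 -0.0019] shift after turn [ 0.0013  0.0029 -0.0019]
tool axes x,y,z:
 [[ 0.1018  0.9948 -0.0008]
 [-0.0025 -0.0005 -1.    ]
 [-0.9948  0.1018  0.0025]]
```

```bash
python3 -m handwheel '[[0.001,0.0015,-0.001,-0.002,0,0,255],[0,0.0015,0,0,0,0,255],[0,0.001,0,0,0,0,255],[0,0,0,0,0,0,255]]'
python3 - <<'E'
from plan import *
from h import *
goto([.4873,-.0405,.0284+.029],-.101)
c=env.read_camera("wrist"); cv2.imwrite("pics/w21.png",c["pixels"][:,:,::-1])
a=cv2.imread("pics/w10.png")[160:260,60:480]; b=cv2.imread("pics/w21.png")[160:260,60:480]
cv2.imwrite("pics/cmp2.png",cv2.resize(np.vstack([a,b]),None,fx=1.9,fy=1.9*1.3,interpolation=cv2.INTER_CUBIC))
E
```

```text
time_s: 20.53
eef_pos: [0.4871, -0.0407, 0.0287]
orientation: [-0.524, 0.525, 0.474, -0.474]
force: [0.3, -0.1, -2.2]
opening: 0.151
tcp [ 0.4871 -0.0407  0.0287] target [ 0.4873 -0.0405  0.0284] t 20.53 open 0.151 F [ 0.3 -0.1 -2.2] q [ 0.33 -0.2  -0.5   0.   -1.27 -0.43]
turn [ 0.0008 -0.0004 -0.0013] shift now [ 0.0002  0.0003 -0.0002] shift after turn [ 0.0002  0.0003 -0.0002]
tool axes x,y,z:
 [[ 0.1013  0.9949 -0.0013]
 [ 0.0007 -0.0014 -1.    ]
 [-0.9949  0.1013 -0.0008]]
```

View pics/cmp2.png

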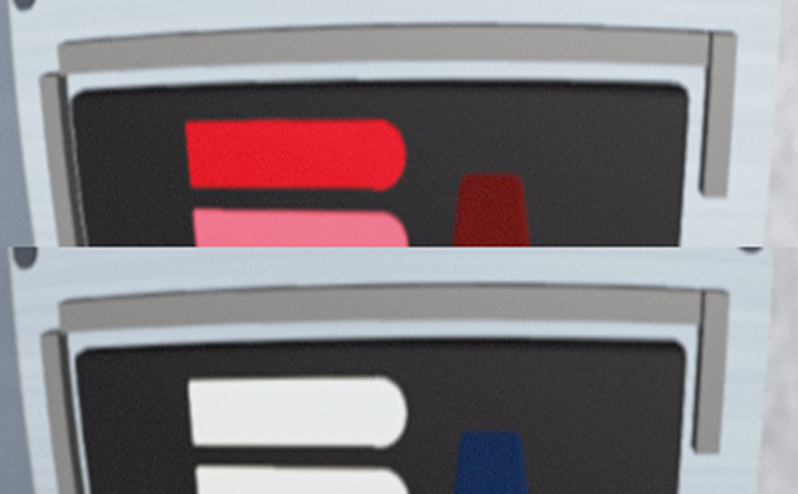

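Now centred: the left gap is about 12 px, the right 15 px, and there is a clear gap at the top. A slight press confirms contact, then I release.

```bash
python3 -m handwheel '[[0,0.002,0,0,0,0,255],[0,0.002,0.0005,0,0,0,255]]'; python3 -m handwheel '[[0,0,0,0,0,0,120],[0,0,0,0,0,0,120],[0,0,0,0,0,0,120],[0,0,0,0,0,0,120],[0,-0.01,0,0,0,0,120],[0,-0.025,0,0,0,0,120],[0,-0.03,0,0,0,0,120],[0,-0.035,0,0,0,0,120],[0,-0.03,0,0,0,0,120],[0,-0.01,0,0,0,0,120]]'
python3 - <<'E'
from plan import *
from h import *
goto(loc(STAND,.153,0,.2),STAND[2])
c=env.read_camera("wrist"); cv2.imwrite("pics/w22.png",c["pixels"][:,:,::-1])
E
```

```text
time_s: 20.75
eef_pos: [0.4875, -0.0408, 0.0284]
orientation: [-0.523, 0.526, 0.474, -0.474]
force: [-7.0, 1.8, 12.2]
opening: 0.151
time_s: 21.58
eef_pos: [0.4847, -0.0417, 0.1727]
orientation: [-0.524, 0.525, 0.472, -0.476]
force: [0.2, -0.3, 0.9]
opening: 0.531
tcp [ 0.4847 -0.0417  0.1727] target [ 0.6702 -0.0576  0.171 ] t 21.58 open 0.531 F [ 0.2 -0.3  0.9] q [ 0.33 -0.27 -0.29  0.   -1.56 -0.43]
turn [-0.0034  0.0009 -0.0057] shift now [ 0.003   0.0011 -0.1861] shift after turn [ 0.0031  0.0017 -0.1861]
tool axes x,y,z:
 [[ 0.1009  0.9949 -0.0057]
 [-0.0039 -0.0053 -1.    ]
 [-0.9949  0.101   0.0034]]
```

View pics/w22.png

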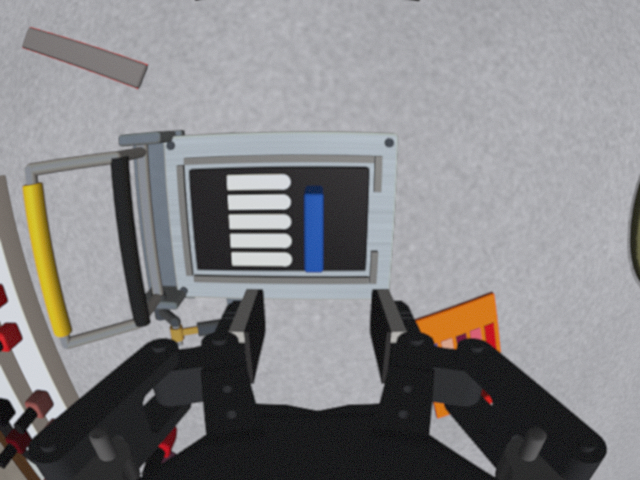

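The blank lies within the rails. Now back to the open clamp bar.

```bash
python3 -m handwheel '[[0.001,-0.002,-0.02,-0.002,0,-0.003,120],[0,-0.002,-0.035,0,0,-0.001,120],[0,0,-0.035,0,0,0,120],[0,0,-0.035,0,0,0,120],[0,0,-0.03,0,0,0,120],[0,0,-0.015,0,0,0,120],[0,0,0,0,0,0,120]]'
python3 - <<'E'
from plan import *
from h import *
goto(loc(STAND,.153,0,.131),STAND[2])
c=env.read_camera("wrist"); cv2.imwrite("pics/w23.png",c["pixels"][:,:,::-1])
E
```

```text
time_s: 22.22
eef_pos: [0.6623, -0.0585, 0.1811]
orientation: [-0.523, 0.525, 0.477, -0.472]
force: [0.2, 0.4, -0.4]
opening: 0.525
tcp [ 0.6623 -0.0585  0.1811] target [ 0.6702 -0.0576  0.102 ] t 22.22 open 0.525 F [ 0.2  0.4 -0.4] q [ 0.21  0.21  0.19 -0.   -1.55 -0.31]
turn [0.0063 0.0023 0.0021] shift now [ 0.0015  0.0791 -0.0073] shift after turn [ 0.0017  0.0791 -0.0078]
tool axes x,y,z:
 [[ 0.0995  0.995   0.0021]
 [ 0.0065  0.0015 -1.    ]
 [-0.995   0.0995 -0.0063]]
```

View pics/w23.png

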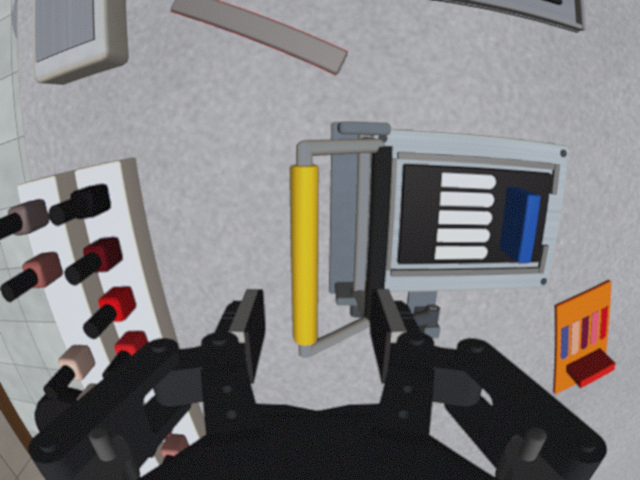

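```bash
python3 -m handwheel '[[0.001,0.015,-0.007,0.005,0.002,0.002,120],[0,0.025,-0.001,0,0,0,120],[0,0.02,0,0,0,0,120],[0,0.008,0,0,0,0,120],[0,0,0,0,0,0,120]]'
python3 - <<'E'
from plan import *
from h import *
goto(loc(STAND,.153,0,.131),STAND[2])
c=env.read_camera("wrist"); cv2.imwrite("pics/w24.png",c["pixels"][:,:,::-1])
E
```

```text
time_s: 22.68
eef_pos: [0.668, -0.0581, 0.1119]
orientation: [-0.524, 0.525, 0.474, -0.474]
force: [-0.7, -0.1, -0.6]
opening: 0.532
tcp [ 0.668  -0.0581  0.1119] target [ 0.6702 -0.0576  0.102 ] t 22.68 open 0.532 F [-0.7 -0.1 -0.6] q [ 0.21  0.24  0.1   0.   -1.43 -0.31]
turn [0.0014 0.0001 0.0002] shift now [ 0.0007  0.0099 -0.0021] shift after turn [ 0.0007  0.0099 -0.0021]
tool axes x,y,z:
 [[ 0.1017  0.9948  0.0002]
 [ 0.0014  0.0001 -1.    ]
 [-0.9948  0.1017 -0.0014]]
```

View pics/w24.png

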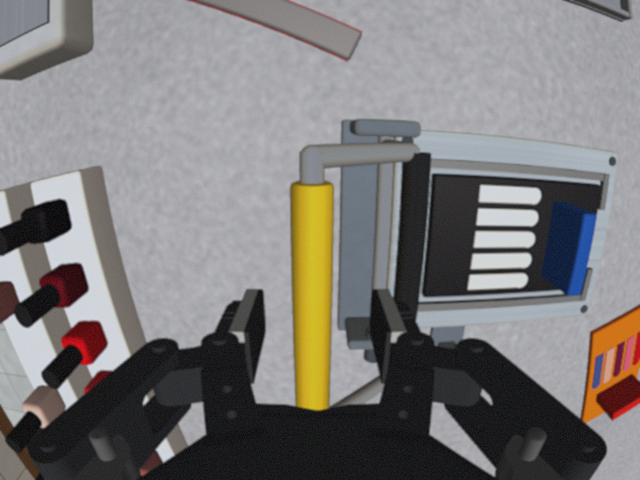

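```bash
python3 -m handwheel '[[0,0.007,-0.002,0.001,0,0,120],[0,0.006,-0.001,0,0,0,120],[0,0.001,0,0,0,0,120],[0,0,0,0,0,0,120]]'
python3 - <<'E'
from plan import *
goto(loc(STAND,.153,0,.131),STAND[2])
E
```

```text
time_s: 23.07
eef_pos: [0.6728, -0.0584, 0.1031]
orientation: [-0.523, 0.526, 0.476, -0.472]
force: [0.1, -0.3, 0.6]
opening: 0.532
tcp [ 0.6728 -0.0584  0.1031] target [ 0.6702 -0.0576  0.102 ] t 23.07 open 0.532 F [ 0.1 -0.3  0.6] q [ 0.21  0.25  0.1   0.   -1.41 -0.31]
turn [0.0079 0.0008 0.0009] shift now [0.0005 0.0011 0.0027] shift after turn [0.0005 0.0011 0.0027]
tool axes x,y,z:
 [[ 0.101   0.9949  0.0009]
 [ 0.0079  0.0001 -1.    ]
 [-0.9949  0.101  -0.0079]]
```

```bash
python3 -m handwheel '[[0,0.004,0.002,0.006,0,0,120],[0,0.001,0,0,0,0,120],[0,0,0,0,0,0,255],[0,0,0,0,0,0,255],[0,0,0,0,0,0,255],[0,0,0,0,0,0,255],[0,0,0,0,0,0,255]]'
python3 - <<'E'
from plan import *
arc()
prev=None
for t in np.arange(1.5,-.11,-.1):
    f=.4636+t; q=(.11-.1006*np.cos(f),.04+.1006*np.sin(f))
    if prev: print(round(t,2),"y %.4f z %.4f"%(-(q[1]-prev[1]),-(q[0]-prev[0])), np.round(q,4))
    prev=q
goto(loc(STAND,.153,0,.131),STAND[2])
E
```

```text
time_s: 23.65
eef_pos: [0.6705, -0.0581, 0.0996]
orientation: [-0.524, 0.525, 0.475, -0.473]
force: [0.1, -1.1, -0.5]
opening: 0.167
t 23.65 bar stand xyz [ 0.1533 -0.0005  0.1311] theta 1.551 r 0.1009 F [ 0.1 -1.1 -0.5] open 0.167
1.4 y -0.0034 z 0.0095 [0.139  0.1363]
1.3 y -0.0024 z 0.0098 [0.1293 0.1387]
1.2 y -0.0014 z 0.0100 [0.1193 0.1402]
1.1 y -0.0004 z 0.0100 [0.1093 0.1406]
1.0 y 0.0006 z 0.0100 [0.0992 0.14  ]
0.9 y 0.0016 z 0.0099 [0.0893 0.1384]
0.8 y 0.0026 z 0.0097 [0.0796 0.1359]
0.7 y 0.0035 z 0.0094 [0.0702 0.1324]
0.6 y 0.0044 z 0.0090 [0.0611 0.1279]
0.5 y 0.0053 z 0.0085 [0.0526 0.1226]
0.4 y 0.0061 z 0.0080 [0.0446 0.1165]
0.3 y 0.0069 z 0.0073 [0.0373 0.1096]
0.2 y 0.0076 z 0.0066 [0.0307 0.102 ]
0.1 y 0.0082 z 0.0058 [0.025  0.0937]
-0.0 y 0.0088 z 0.0049 [0.02  0.085]
-0.1 y 0.0092 z 0.0040 [0.016  0.0758]
tcp [ 0.6705 -0.0581  0.0996] target [ 0.6702 -0.0576  0.102 ] t 23.65 open 0.167 F [ 0.1 -1.1 -0.5] q [ 0.21  0.25  0.09 -0.   -1.41 -0.31]
turn [0.0017 0.0007 0.0011] shift now [ 0.0005 -0.0024  0.0003] shift after turn [ 0.0005 -0.0024  0.0003]
tool axes x,y,z:
 [[ 0.1011  0.9949  0.0011]
 [ 0.0018  0.001  -1.    ]
 [-0.9949  0.1011 -0.0017]]
```

```bash
python3 -m handwheel '[[0,-0.004,0.0095,0,0,0,255],[0,-0.003,0.01,0,0,0,255],[0,-0.002,0.01,0,0,0,255],[0,-0.001,0.01,0,0,0,255]]'
python3 - <<'E'
from plan import *
arc();goto(loc(STAND,.153,0,.131),STAND[2])
E
```

```text
time_s: 23.98
eef_pos: [0.6405, -0.0548, 0.1106]
orientation: [-0.519, 0.531, 0.48, -0.467]
force: [8.3, -2.2, 4.2]
opening: 0.164
t 23.98 bar stand xyz [ 0.1232 -0.0002  0.1421] theta 1.236 r 0.103 F [ 8.3 -2.2  4.2] open 0.164
tcp [ 0.6405 -0.0548  0.1106] target [ 0.6702 -0.0576  0.102 ] t 23.98 open 0.164 F [ 8.3 -2.2  4.2] q [ 0.23  0.14 -0.01  0.01 -1.39 -0.33]
turn [ 0.0249 -0.0005  0.0029] shift now [ 0.0002  0.0094 -0.0296] shift after turn [ 0.0002  0.0086 -0.0298]
tool axes x,y,z:
 [[ 0.1023  0.9947  0.0029]
 [ 0.025   0.0004 -0.9997]
 [-0.9944  0.1023 -0.0249]]
```

```bash
python3 -m handwheel '[[0,0.0005,0.01,0.008,0,0,255],[0,0.001,0.0105,0.008,0,0,255],[0,0.0015,0.0105,0.008,0,0,255],[0,0.0025,0.0105,0.008,0,0,255]]'
python3 - <<'E'
from plan import *
arc();goto(loc(STAND,.153,0,.131),STAND[2])
E
```

```text
time_s: 24.32
eef_pos: [0.6102, -0.0515, 0.112]
orientation: [-0.519, 0.531, 0.481, -0.466]
force: [5.8, -0.5, -0.2]
opening: 0.165
t 24.32 bar stand xyz [ 0.0927 -0.      0.1435] theta 0.942 r 0.105 F [ 5.8 -0.5 -0.2] open 0.165
tcp [ 0.6102 -0.0515  0.112 ] target [ 0.6702 -0.0576  0.102 ] t 24.32 open 0.165 F [ 5.8 -0.5 -0.2] q [ 0.24  0.06 -0.09  0.   -1.39 -0.35]
turn [ 0.026  -0.0007  0.0053] shift now [ 0.      0.0116 -0.06  ] shift after turn [ 0.      0.01   -0.0603]
tool axes x,y,z:
 [[ 0.1025  0.9947  0.0054]
 [ 0.0264  0.0027 -0.9996]
 [-0.9944  0.1026 -0.026 ]]
```

```bash
python3 -m handwheel '[[0,0.003,0.0105,0.01,0,0,255],[0,0.0035,0.0105,0.01,0,0,255],[0,0.0045,0.01,0.01,0,0,255],[0,0.0055,0.0095,0.01,0,0,255]]'
python3 - <<'E'
from plan import *
arc();goto(loc(STAND,.153,0,.131),STAND[2])
E
```

```text
time_s: 24.65
eef_pos: [0.5766, -0.0478, 0.1022]
orientation: [-0.524, 0.525, 0.478, -0.47]
force: [2.9, 0.0, 2.2]
opening: 0.16
t 24.65 bar stand xyz [0.0589 0.0002 0.1337] theta 0.608 r 0.1067 F [2.9 0.  2.2] open 0.16
tcp [ 0.5766 -0.0478  0.1022] target [ 0.6702 -0.0576  0.102 ] t 24.65 open 0.16 F [2.9 0.  2.2] q [ 0.26 -0.01 -0.18 -0.   -1.39 -0.36]
turn [ 0.0084 -0.0004  0.0071] shift now [-0.0001  0.001  -0.0941] shift after turn [-0.0002  0.0002 -0.0941]
tool axes x,y,z:
 [[ 0.1022  0.9947  0.0071]
 [ 0.0091  0.0062 -0.9999]
 [-0.9947  0.1023 -0.0084]]
```

```bash
python3 -m handwheel '[[0,0.006,0.009,0.003,0,0.002,255],[0,0.007,0.0085,0.002,0,0.002,255],[0,0.0075,0.008,0,0,0,255],[0,0.008,0.007,0,0,0,255]]'
python3 - <<'E'
from plan import *
from h import *
arc();goto(loc(STAND,.153,0,.131),STAND[2])
c=env.read_camera("scene"); crop(c,190,130,150,150,4,"pics/s25.png")
E
```

```text
time_s: 24.98
eef_pos: [0.5435, -0.0444, 0.074]
orientation: [-0.524, 0.526, 0.476, -0.471]
force: [9.0, -3.7, -8.0]
opening: 0.159
t 24.98 bar stand xyz [0.0256 0.0003 0.1055] theta 0.197 r 0.1068 F [ 9.  -3.7 -8. ] open 0.159
tcp [ 0.5435 -0.0444  0.074 ] target [ 0.6702 -0.0576  0.102 ] t 24.98 open 0.159 F [ 9.  -3.7 -8. ] q [ 0.29 -0.08 -0.3  -0.   -1.34 -0.39]
turn [ 0.0072 -0.0008  0.0039] shift now [-0.     -0.0271 -0.1276] shift after turn [-0.0003 -0.028  -0.1274]
tool axes x,y,z:
 [[ 0.1026  0.9947  0.0039]
 [ 0.0076  0.0032 -1.    ]
 [-0.9947  0.1026 -0.0072]]
```

View pics/s25.png

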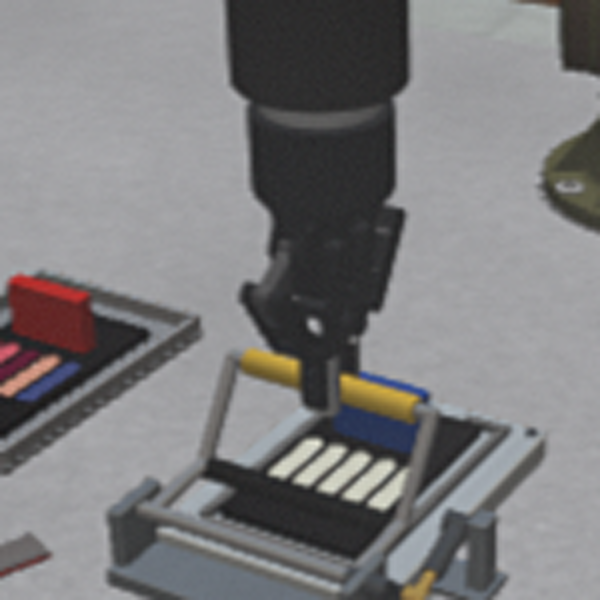

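```bash
python3 -m handwheel '[[0,0.007,0.003,0.003,0,0.002,255],[0,0.006,0.002,0.002,0,0,255],[0,0.004,0.001,0,0,0,255]]'
python3 - <<'E'
from plan import *
arc();goto(loc(STAND,.153,0,.131),STAND[2])
E
```

```text
time_s: 25.28
eef_pos: [0.5379, -0.0439, 0.0634]
orientation: [-0.523, 0.526, 0.476, -0.473]
force: [-6.4, 2.8, 18.5]
opening: 0.161
t 25.28 bar stand xyz [0.02   0.0001 0.0949] theta 0.084 r 0.1055 F [-6.4  2.8 18.5] open 0.161
tcp [ 0.5379 -0.0439  0.0634] target [ 0.6702 -0.0576  0.102 ] t 25.28 open 0.161 F [-6.4  2.8 18.5] q [ 0.29 -0.09 -0.33  0.   -1.32 -0.39]
turn [ 0.007   0.0014 -0.0002] shift now [-0.0003 -0.0376 -0.1333] shift after turn [-0.0001 -0.0386 -0.133 ]
tool axes x,y,z:
 [[ 0.1004  0.9949 -0.0002]
 [ 0.007  -0.0009 -1.    ]
 [-0.9949  0.1004 -0.007 ]]
```

The bar's x is back at its closed value and there is an 18 N reaction, so the press bar is on the plate. Releasing with a modest opening to keep the finger clear of the blue grip, then lifting.

```bash
python3 -m handwheel '[[0,0,0,0,0,0,140],[0,0,0,0,0,0,140],[0,0,0,0,0,0,140],[0,0,0,0,0,0,140],[0,-0.01,0,0,0,0,140],[0,-0.025,0,0,0,0,140],[0,-0.035,0,0,0,0,140],[0,-0.035,0,0,0,0,140],[0,-0.035,0,0,0,0,140],[0,-0.015,0,0,0,0,140]]'
python3 - <<'E'
from plan import *
from h import *
arc()
c=env.read_camera("wrist"); cv2.imwrite("pics/w26.png",c["pixels"][:,:,::-1])
c=env.read_camera("scene"); cv2.imwrite("pics/s26.png",c["pixels"][:,:,::-1]); crop(c,140,170,200,140,4,"pics/s26z.png")
E
```

```text
time_s: 26.12
eef_pos: [0.5321, -0.0446, 0.219]
orientation: [0.527, -0.523, -0.47, 0.479]
force: [0.4, -0.2, -0.1]
opening: 0.446
t 26.12 bar stand xyz [ 0.0143 -0.0011  0.2505] theta 0.68 r 0.2312 F [ 0.4 -0.2 -0.1] open 0.446
```

View pics/w26.png

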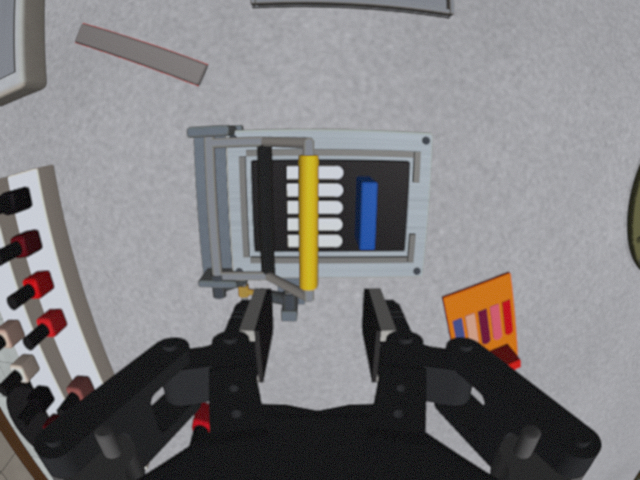

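View pics/s26z.png

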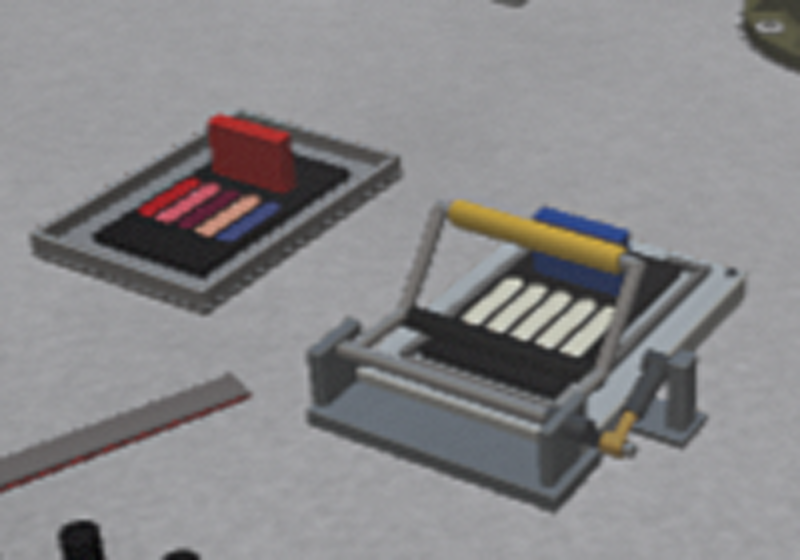

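The painted plate is flat in the tray. The blank is between the rails with its blue grip at the open end, and the clamp is down on it. A last numeric check follows: bar height and a picture difference against the start.

```bash
python3 - <<'E'
from h import *
from rig import env
np.set_printoptions(precision=4,suppress=True)
c=env.read_camera("scene"); c0=load("scene0.npz")
for u,v in [(255,222),(285,230),(262,224)]: print("bar",dep(c0,u,v),dep(c,u,v))
for u,v in [(212,222),(188,230),(203,228)]: print("tray/plate",dep(c,u,v))
d=np.abs(c["pixels"].astype(int)-c0["pixels"]).max(2)>60
d=cv2.morphologyEx(d.astype(np.uint8),cv2.MORPH_OPEN,np.ones((3,3)))
n,l,st,ce=cv2.connectedComponentsWithStats(d)
print([(s[:5].tolist()) for s in st[1:] if s[4]>12])
s=env.read_state(); print(s["force"],s["opening"],s["time_s"])
E
```

```text
bar [ 0.5383 -0.0916  0.092 ] [ 0.5396 -0.0908  0.0929]
bar [ 0.5465 -0.0136  0.0939] [ 0.5443 -0.0146  0.0924]
bar [ 0.5402 -0.073   0.0921] [ 0.5394 -0.0734  0.0916]
tray/plate [ 0.4601 -0.263   0.012 ]
tray/plate [ 0.5207 -0.2942  0.0138]
tray/plate [ 0.4971 -0.2658  0.0133]
[[285, 0, 54, 37, 542], [340, 0, 19, 10, 128], [439, 0, 54, 4, 180], [494, 0, 35, 3, 89], [417, 3, 20, 6, 110], [239, 6, 4, 6, 22], [363, 10, 34, 33, 678], [412, 10, 24, 37, 485], [280, 38, 14, 41, 360], [358, 46, 34, 40, 987], [383, 48, 10, 13, 114], [410, 50, 20, 14, 230], [406, 64, 22, 26, 468], [286, 82, 4, 26, 101], [356, 90, 22, 12, 223], [379, 92, 10, 14, 111], [403, 95, 20, 17, 291], [547, 94, 83, 65, 2384], [556, 104, 7, 7, 39], [287, 112, 6, 4, 21], [399, 112, 22, 21, 359], [248, 126, 44, 46, 1061], [330, 132, 5, 16, 55], [383, 140, 37, 14, 406], [193, 199, 5, 3, 15], [164, 200, 63, 39, 1009], [275, 222, 21, 8, 74], [256, 240, 26, 15, 203], [282, 247, 11, 12, 67], [410, 248, 59, 52, 1312]]
[ 0.272   0.2482 -1.1104] 0.44955057068055426 26.2667
```

```bash
python3 - <<'E'
from rig import env
print(env.close_job())
E
```

```text
the job is handed in; nothing more can be done
None
```

The job is done and handed in at about 26 s of the 72 s allowed. I opened the clamp until it stayed open by itself and laid the painted plate flat in the steel tray. Then I seated the blank on the stand with its blue grip at the open end, brought the clamp arm down on it, and let go of everything.

**Last checks**
- **Painted plate:** its top is at z ≈ 0.013 m, which is the tray floor plus the plate thickness, and it is clear of all the walls.
- **Clamp:** the bar is back within about 2 mm of where it was when closed on the painted plate, so the clamp is shut on the 8 mm blank.
- **Bystanders:** comparing the scene pictures from start and end, the only changes are at the arm, the tray, the stand and the blank's old spot. None of the bystanders moved.
- **Robot:** it is about 16 cm above its release point and touching nothing, with force readings of about 1 N or less.

**Disagreements and corrections**
- **Fingertip position:** in the images the shut fingertips were about 10 mm behind the reported TCP, where the text says 11 mm ahead. My first close on the bar therefore missed and shut above it. I worked with the measured offset from then on.
- **Blank placement:** its first set-down was about 3 mm too close to the hinge. I lifted it, shifted it and set it down again centred.
- **Bar in the pads:** the bar slid roughly 10 mm in the pads while I moved the clamp, which did not affect the result.

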